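# Hang the cleaned interface rings on the drying hook in nesting order

### The job

Hang the three cleaned metal interface rings on the tilted drying hook, flat side or foot towards the stand, in nesting order: first the large seat ring, then the spacer ring nested in it, then the cone ring nested in the spacer. Before you let go of each ring, press it fully home against the sprung back plate with a firm, gentle push of about 10 newtons (never more than 25 newtons on the hook), and leave all the other things on the bench where they are.

Things in the scene. Friction and masses are not known exactly. Their poses are not given: they have to be found in the camera images.
- hook_arm: The drying hook: a straight round steel arm, 12 mm diameter, rising towards the robot from a heavy fixed stand (dark base 150 x 110 mm, post), tilted 40 degrees from vertical. Origin: on the arm's axis, 120 mm above the table; z axis along the arm to the free tip, y axis level. The rings slide down it onto the back plate.
- hook_tip (a point): Free end of the hook arm, 62 mm from the arm's origin. The last 10 mm taper to 4 mm diameter.
- back_plate (a joint): How far the hook's sprung back plate (grey disc, 50 mm diameter, square to the arm) is pressed in along the arm, in m: 0 free, at most 0.007. Spring 5 N per mm, so 10 N is 0.002. Its collar is clamped by hand: the free plate's face lies anywhere within 8 mm above or below the arm's origin, which is not reported: find it by feel.
- seat_ring: Seat ring, the largest: aluminium ring 64 mm across, 16 mm high, flat underneath, about 120 g. 15 mm bore through (18 mm at the underside); recess in its top 46 mm wide, 7 mm deep. Lies flat, recess up. Origin: centre of the underside; z towards the recess. Hangs with its underside on the back plate.
- seat_ring_nest (a point): Point on the seat ring's axis 10 mm above its underside: where the spacer ring's origin comes when fully nested.
- spacer_ring: Spacer ring, the middle one, aluminium, about 90 g: foot 44 mm across, 6 mm high (edge chamfered 1 mm), body 54 mm across from 6 to 22 mm height. 15 mm bore (18 at the underside); recess in its top 34 mm wide, 7 mm deep. Stands on its foot. Origin: centre of the underside; z towards the recess. The foot fits the seat ring's recess with 1 mm play all round; its body then lies flush on the seat ring.
- spacer_ring_nest (a point): Point on the spacer ring's axis 16 mm above its underside: where the cone ring's origin comes when fully nested.
- cone_ring: Cone ring, the smallest, aluminium, about 70 g: foot 32 mm across, 6 mm high, body 44 mm across from 6 to 22 mm height, blunt cone on top to 28 mm. 15 mm bore. Stands on its foot. Origin: centre of the underside; z towards the cone. The foot fits the spacer's recess with 1 mm play all round; its body then lies flush on the spacer. The rings' places are swapped at random.
- flat_washer: Bystander: flat white plastic washer, 48 mm across, 5 mm high. Origin: centre of its underside.
- sample_bottle: Bystander: white bottle with blue cap, 52 mm across, 105 mm high. Origin: centre of its underside.
- beaker: Bystander: glass beaker, 68 mm across, 85 mm high. Origin: centre of its underside.
- cone_wrench: Bystander: steel wrench, 150 mm long, lying flat. Origin: centre of its underside; it lies along its x axis.
- cream_jar: Bystander: amber jar with white lid, 56 mm across, 50 mm high. Origin: centre of its underside.
- wipes_carton: Bystander: green carton 120 x 210 x 75 mm. Origin: centre of its underside.
- tube_rack: Bystander: white rack of blue-capped tubes, 80 x 130 mm, 82 mm high. Origin: centre of its underside.

How it is judged:
On the way, in this order (a step that is already met when the one before it is completed fails the run):
1. the seat ring is on the hook, recess outwards, and pressed home: the back plate is pressed in by more than 1 mm (5 N) (z of seat_ring in the frame of hook_arm between -0.018 and 0.012 m and x of seat_ring in the frame of hook_arm between -0.004 and 0.004 m and y of seat_ring in the frame of hook_arm between -0.004 and 0.004 m and angle between the z axis of seat_ring and the z axis of hook_arm, either way round below 0.12 rad and value of joint back_plate above 0.001 m), for 0.15 s.
2. the spacer ring is nested in the seat ring and pressed home (back plate in by more than 1 mm) (all of step 1 and distance between spacer_ring and seat_ring_nest below 0.003 m and angle between the z axis of spacer_ring and the z axis of seat_ring, either way round below 0.08 rad), for 0.15 s.
3. the cone ring is nested in the spacer ring and pressed home (back plate in by more than 1 mm) (all of step 2 and distance between cone_ring and spacer_ring_nest below 0.003 m and angle between the z axis of cone_ring and the z axis of spacer_ring, either way round below 0.08 rad), for 0.15 s.
At the end, for the whole second after the job is handed in: All three rings hang at rest on the hook: seat ring within 4 mm of the arm's axis, square to it (0.12 rad), its underside less than 12 mm above the arm's origin; spacer and cone rings within 3 mm of the nest points of the rings before them, square to them (0.08 rad) (z of seat_ring in the frame of hook_arm between -0.018 and 0.012 m and x of seat_ring in the frame of hook_arm between -0.004 and 0.004 m and y of seat_ring in the frame of hook_arm between -0.004 and 0.004 m and angle between the z axis of seat_ring and the z axis of hook_arm, either way round below 0.12 rad and distance between spacer_ring and seat_ring_nest below 0.003 m and angle between the z axis of spacer_ring and the z axis of seat_ring, either way round below 0.08 rad and distance between cone_ring and spacer_ring_nest below 0.003 m and angle between the z axis of cone_ring and the z axis of spacer_ring, either way round below 0.08 rad and linear speed of each of seat_ring, spacer_ring, cone_ring below 0.02 m/s); the robot touches nothing.
It fails at once if more than 25 N on the hook (contact force between hook_arm and anything else above 25 N).
It fails at once if a bystander moved by more than 30 mm (distance of any of flat_washer, sample_bottle, beaker, cone_wrench, cream_jar, wipes_carton, tube_rack from where it was at the start of the episode above 0.03 m).
It also fails if it takes over 72 s, if anything falls off the work surface, if the arm or the gripper's body presses on something with over 40 N, if the wrist force passes 120 N, or if a joint passes its speed limit or range.

### The arm

A 7-joint arm with a two-finger parallel gripper is mounted at the origin on the work surface. World frame = base frame: x ahead of the robot, y to its left, z up, the work surface at z = 0. Lengths are in m, angles in rad, forces in N, time in s.
With the tool pointing down it reaches from about 0.35 to 0.9 m from the base axis. Payload 8.1 kg.
Tool frame: the origin (TCP) lies at the very end of the fingers, on their centre line; the grasp point (between the pads) lies 19 mm behind it; y points along the fingers, x is the direction in which the jaws open and shut, and the axes are right-handed (so a half turn about y gives the same grasp; the last joint's range is limited). The gripper opens to 92 mm and grips with 3 to 60 N. Pads are 19 mm wide; open, the fingers measure 130 mm over their backs; the gripper's body (75 mm by 190 mm) begins 47 mm behind the grasp point.
Start: joints at [-1.309, 0.434, 0.025, 1.573, -0.012, 1.134, -0.075], TCP at [0.223, 0.584, 0.227] pointing down, gripper open.
Joint ranges: [-2.62, 2.62], [-0.44, 2.09], [-1.27, 1.32], [0.08, 2.57], [-1.32, 4.46], [0.12, 2], [-2.74, 2.74]. Speed limits (rad/s): [2.22, 2.22, 3.01, 3.01, 3.14, 3.14, 3.14].

### API

Orientations are given as a rotation vector (axis times angle).
In Python, from cell import arm, imaging gives the robot as it stands. The module is installed in compiled form; this text tells all that it offers.
- The arm moves only by the tool send_rows, never from a script. Its argument "steps" is a list of rows, each a list of 5 numbers: the opening, from 0 (shut) to 1 (fully open), then the shift along the tool's x, y, z in cm, then the turn about the tool's y in rad. In form: [[jaw, x, y, z, roll], ...]. A call has 1 to 20 rows; each row is the pose to reach, as a shift and turn from the pose commanded when the call began, along the tool's axes at that moment; what a row does not reach only later rows make up. A row lasts 1/8 s, in which the tool goes at most 62.5 mm and 10.7 degrees, less where a joint would pass 70% of its speed; a pose out of reach is approached as far as the arm can. A call with a gripper value outside its range is refused whole. The fingers move at their own pace and stop on an object; "squeeze" is the grip in N (left out, the last holds). Time passes only in rows, so rows that repeat a pose let the fingers close. It gives the time, the measured TCP pose, the force and the opening at its end, in the units of the state.
- arm.observe(): the state, without advancing time (a new reading comes with each control period).
- imaging.get_image(name): name is "side" or "top" or "wrist"; returns the picture (400x640x3 uint8, blue, green, red); there is no depth.
- imaging.camera_params(name): a dict with "camera_matrix" (3x3 intrinsics, pixels), "position" and "orientation" of the camera in the world; the wrist camera has in their place "mount" (4x4, takes a point from camera to tool coordinates, whose origin is the TCP and whose axes are the tool frame's). Camera axes: x right, y down, z forward; pixel columns grow to the right and rows downward; lengths in m; the calibration is good to about 2 mm. A picture is of the moment at which its call begins: read the wrist's pose just before it. camera_params takes no time and is no camera call.
- arm.sign_off(): hands the job in, once; it reports no verdict.
The state is a dict: "clock": time; "joints": joint angles; "dq": joint speeds; "joint_efforts": joint torques, N m; "position": TCP position; "ee_rot": TCP orientation; "force": force on the tool from outside, world axes, zero at the start; "ft_torque": the same for the moment, N m; "width": opening from 0.0 (shut) to 1.0 (fully open).
Only numpy, scipy, OpenCV 4.12 (cv2) and the standard library are available. Lean on these libraries where they do the work, as an engineer would, in place of code of your own. Each camera call takes 0.05 s, during which the arm holds its last target.

## Working session

There is one attempt and no reset: what is moved stays moved. The work goes in short steps, Python scripts to look and compute and a tool call to move; the robot and the scene stay as the last step left them, time stands still between calls to the robot, and variables do not carry over. Pictures are saved under pics/ and viewed, and the job is handed in when it is done.

Besides the shell and the picture viewer there is one more tool, called after "Emit:" as name(argument=value, ...) on one line, values as JSON. send_rows: Moves the arm, as the interface text tells. Its arguments: {"type":"object","properties":{"steps":{"type":"array","items":{"type":"array","items":{"type":"number"}}},"squeeze":{"type":"number"}},"required":["steps"]}

```bash
ls; mkdir -p pics; python3 - <<'E'
from cell import arm, imaging
import cv2,numpy as np
s=arm.observe(); print(s)
for n in ["side","top","wrist"]:
    p=imaging.camera_params(n); print(n,p)
    cv2.imwrite(f"pics/{n}0.png",imaging.get_image(n))
E
```

```text
pics
{'clock': 0.0, 'joints': array([-1.30859056,  0.43518948,  0.0249632 ,  1.57409389, -0.01160064,
        1.13399057, -0.0751032 ]), 'dq': array([-9.87311232e-04, -9.27504670e-04,  2.57636303e-03,  8.18007524e-05,
       -2.01005248e-03, -6.87853371e-04,  1.28369618e-03]), 'joint_efforts': array([ 5.98166334e-04, -6.67842293e+01,  9.85074006e-01, -3.14461255e+01,
       -6.05414459e-02,  4.29993134e-02,  1.91194786e-04]), 'position': array([0.2228467 , 0.58337866, 0.22596691]), 'ee_rot': array([-1.36101185, -0.93551643,  0.93747215]), 'force': array([ 0.03534778, -0.0109704 ,  0.40741099]), 'ft_torque': array([ 0.03750005, -0.02293654,  0.00967074]), 'width': 1.0017794751795863}
side {'camera_matrix': array([[401.77318889,   0.        , 314.77395607],
       [  0.        , 401.77318889, 202.47926733],
       [  0.        ,   0.        ,   1.        ]]), 'position': array([ 0.45922858, -1.1944968 ,  1.03052996]), 'orientation': array([-2.21843407,  0.0394667 , -0.03178984])}
top {'camera_matrix': array([[504.9379055 ,   0.        , 327.83414356],
       [  0.        , 504.9379055 , 196.2065142 ],
       [  0.        ,   0.        ,   1.        ]]), 'position': array([ 0.23179141, -0.01664528,  1.57955936]), 'orientation': array([-2.14603882,  2.08847012, -0.21022198])}
wrist {'camera_matrix': array([[319.5457171 ,   0.        , 320.25680628],
       [  0.        , 319.5457171 , 195.93230211],
       [  0.        ,   0.        ,   1.        ]]), 'mount': array([[ 9.99999624e-01,  4.45630670e-05, -8.66552329e-04,
         1.11592895e-03],
       [ 8.42391179e-04, -2.89291477e-01,  9.57240686e-01,
        -1.57617566e-01],
       [-2.08028623e-04, -9.57241056e-01, -2.89291406e-01,
         7.75450502e-02],
       [ 0.00000000e+00,  0.00000000e+00,  0.00000000e+00,
         1.00000000e+00]])}
```

View pics/side0.png

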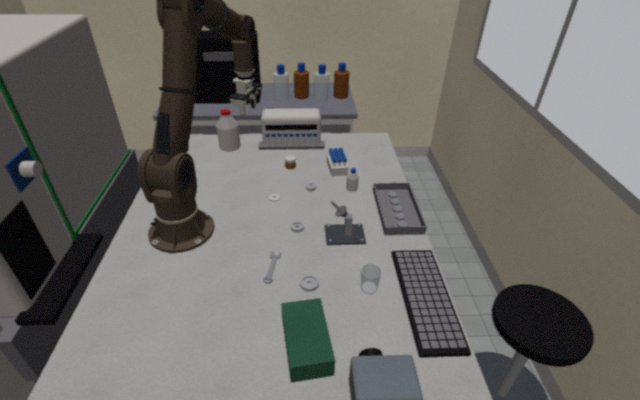

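View pics/top0.png

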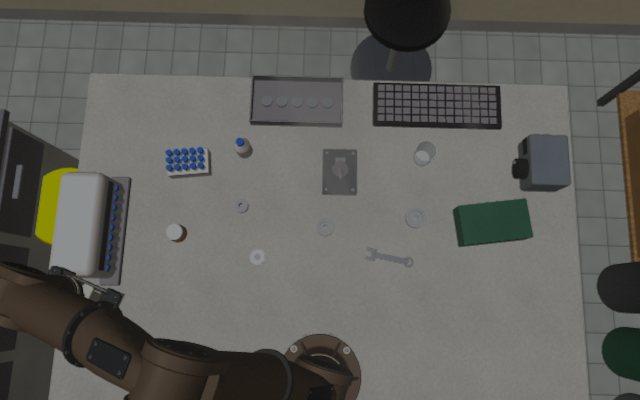

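View pics/wrist0.png

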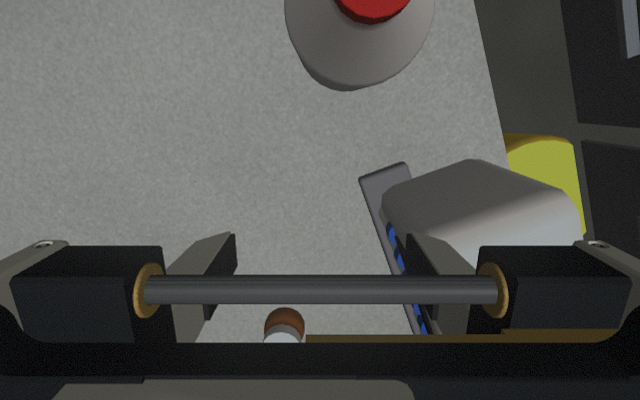

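```bash
cat > h.py <<'E'
import numpy as np,cv2
from scipy.spatial.transform import Rotation as R
from cell import arm, imaging
def cam(n,s=None):
    p=imaging.camera_params(n);K=p["camera_matrix"]
    if n!="wrist": return K,R.from_rotvec(p["orientation"]).as_matrix(),p["position"]
    T=np.eye(4);T[:3,:3]=R.from_rotvec(s["ee_rot"]).as_matrix();T[:3,3]=s["position"]
    M=T@p["mount"];return K,M[:3,:3],M[:3,3]
def ray(c,uv,z):
    K,Rm,t=c;d=Rm@np.linalg.solve(K,[uv[0],uv[1],1.]);return t+d*(z-t[2])/d[2]
def proj(c,P):
    K,Rm,t=c;q=K@(Rm.T@(np.asarray(P)-t));return q[:2]/q[2]
def crop(img,x0,y0,w,h,k,name):
    cv2.imwrite(name,cv2.resize(img[y0:y0+h,x0:x0+w],None,fx=k,fy=k,interpolation=cv2.INTER_CUBIC))
E
python3 - <<'E'
from h import *
s=arm.observe();print(R.from_rotvec(s["ee_rot"]).as_matrix().round(3))
t=cv2.imread("pics/top0.png");crop(t,210,130,240,150,3.3,"pics/topc.png")
t=cv2.imread("pics/side0.png");crop(t,255,160,160,140,5,"pics/sidec.png")
c=cam("top")
for u in [(242,205),(326,227),(415,218),(258,257),(340,170)]: print(u,ray(c,u,0.016).round(4))
E
```

```text
[[ 0.357 -0.    -0.934]
 [ 0.934 -0.001  0.357]
 [-0.001 -1.    -0.   ]]
(242, 205) [0.5095 0.2566 0.016 ]
(326, 227) [ 0.4471 -0.0095  0.016 ]
(415, 218) [ 0.4831 -0.2874  0.016 ]
(258, 257) [0.3482 0.1975 0.016 ]
(340, 170) [ 0.6315 -0.0491  0.016 ]
```

View pics/topc.png

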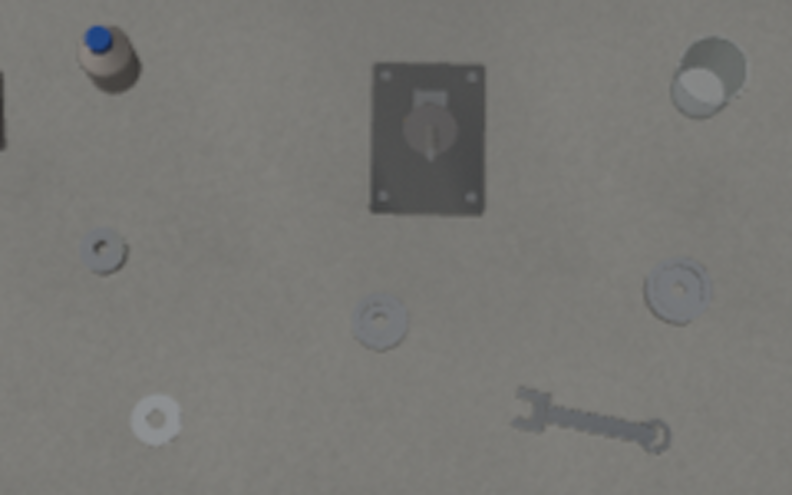

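View pics/sidec.png

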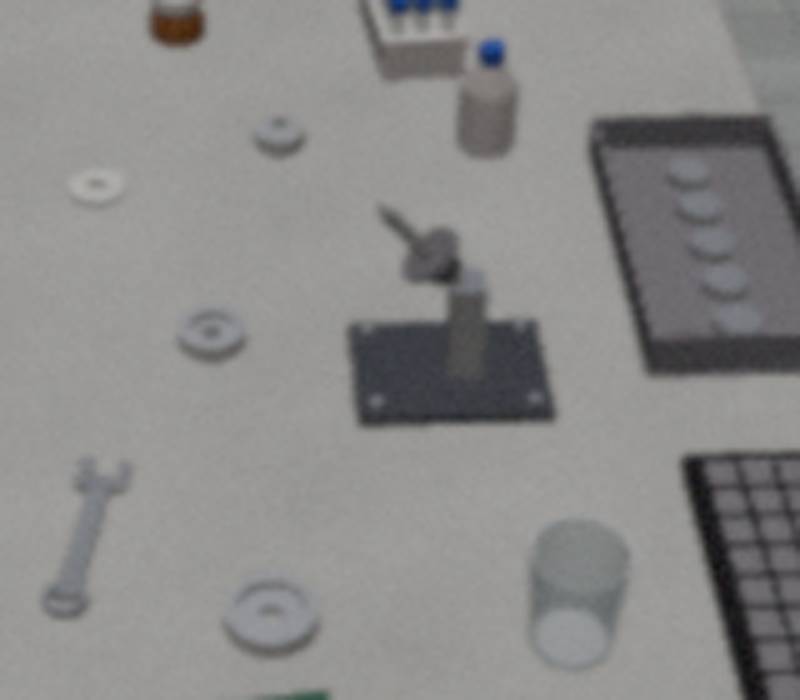

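Emit:
send_rows(steps=[[1, -72, 0, -55.4, -0.365], [1, -72, 0, -55.4, -0.365], [1, -72, 0, -55.4, -0.365], [1, -72, 0, -55.4, -0.365], [1, -72, 0, -55.4, -0.365], [1, -72, 0, -55.4, -0.365], [1, -72, 0, -55.4, -0.365], [1, -72, 0, -55.4, -0.365], [1, -72, 0, -55.4, -0.365], [1, -72, 0, -55.4, -0.365], [1, -72, 0, -55.4, -0.365], [1, -72, 0, -55.4, -0.365], [1, -72, 0, -55.4, -0.365], [1, -72, 0, -55.4, -0.365], [1, -72, 0, -55.4, -0.365], [1, -72, 0, -55.4, -0.365], [1, -72, 0, -55.4, -0.365], [1, -72, 0, -55.4, -0.365]], squeeze=15)

```text
clock: 2.4
position: [0.4837, -0.2848, 0.2267]
ee_rot: [-1.207, -1.211, 1.21]
force: [0.2, -0.6, 0.2]
width: 1.003
```

```bash
cat > look.py <<'E'
from h import *
import sys
n=sys.argv[1]
s=arm.observe();print(s["clock"],s["position"].round(4),s["force"].round(2),s["width"],s["joints"].round(3));print(R.from_rotvec(s["ee_rot"]).as_matrix().round(4))
im=imaging.get_image("wrist");cv2.imwrite(f"pics/{n}.png",im)
np.save(f"pics/{n}.npy",np.r_[s["position"],s["ee_rot"]])
E
python3 look.py w1
```

```text
2.4 [ 0.4837 -0.2848  0.2267] [ 0.17 -0.58  0.19] 1.0025812610266776 [ 0.003  0.359  0.589  1.766 -0.224  1.084  2.241]
[[-0.002 -0.    -1.   ]
 [ 1.     0.001 -0.002]
 [ 0.001 -1.     0.   ]]
```

View pics/w1.png

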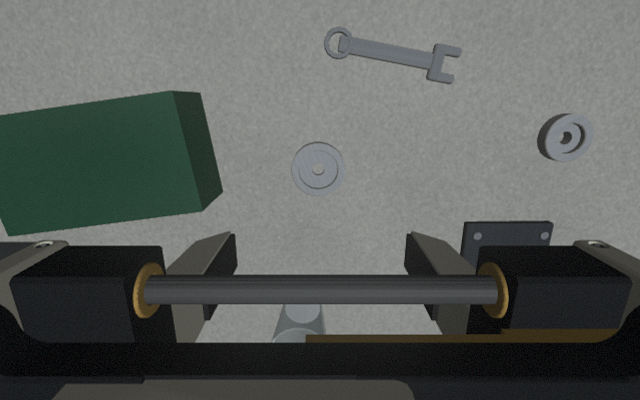

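```bash
python3 - <<'E'
from h import *
im=cv2.imread("pics/w1.png");crop(im,270,120,100,100,6,"pics/w1c.png")
p=np.load("pics/w1.npy");s=dict(position=p[:3],ee_rot=p[3:]);c=cam("wrist",s)
for u,z in [((318.5,168),.016),((318.5,169),.009)]: print(ray(c,u,z).round(4))
a=np.linspace(0,2*np.pi,60)
for z,r,col in [(.016,.032,(0,255,0)),(0,.032,(0,0,255)),(.016,.023,(255,0,0))]:
  C=ray(c,(318.5,168),.016)
  pts=np.array([proj(c,[C[0]+r*np.cos(t),C[1]+r*np.sin(t),z]) for t in a]);
  print(r,z,pts.min(0),pts.max(0))
E
```

```text
[ 0.4834 -0.2863  0.016 ]
[ 0.4861 -0.2863  0.009 ]
0.032 0.016 [291.21042463 140.55262929] [345.7889182  194.16140593]
0.032 0 [292.35588284 138.90196728] [344.79013342 190.53101446]
0.023 0.016 [298.88933989 148.41132434] [338.11038477 186.93167476]
```

View pics/w1c.png

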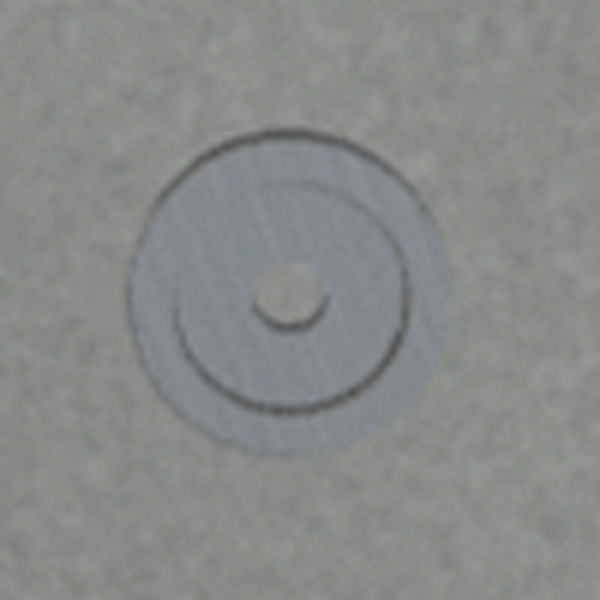

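Emit:
send_rows(steps=[[1, -0.15, 10, -0.15, 0], [1, -0.15, 16, -0.15, 0], [1, -0.15, 19, -0.15, 0], [1, -0.15, 21, -0.15, 0], [1, -0.15, 22, -0.15, 0], [1, -0.15, 22.2, -0.15, 0], [1, -0.15, 22.2, -0.15, 0]])

```text
clock: 3.32
position: [0.486, -0.2881, 0.0059]
ee_rot: [-1.211, -1.211, 1.209]
force: [0.7, 0.4, -0.2]
width: 1.002
```

Emit:
send_rows(steps=[[1, 0.15, 0.3, 0, 0], [0.5, 0.15, 0.3, 0, 0], [0.4, 0.15, 0.3, 0, 0], [0.4, 0.15, 0.3, 0, 0], [0.4, 0.15, 0.3, 0, 0], [0.4, 0.15, 0.3, 0, 0]], squeeze=15)

```text
clock: 4.08
position: [0.4852, -0.2866, 0.0018]
ee_rot: [-1.209, -1.209, 1.209]
force: [0.3, 0.3, 1.8]
width: 0.68
```

```bash
python3 look.py w2; python3 - <<'E'
from h import *
# hook triangulation from initial pics
ct,cs=cam("top"),cam("side")
def tri(u1,u2):
    A=[];b=[]
    for (K,Rm,t),u in ((ct,u1),(cs,u2)):
        d=Rm@np.linalg.solve(K,[u[0],u[1],1.]);d/=np.linalg.norm(d);P=np.eye(3)-np.outer(d,d);A.append(P);b.append(P@t)
    x,r,_,_=np.linalg.lstsq(np.vstack(A),np.hstack(b),rcond=None);return x,r
print(tri((210+431/3.3,130+160/3.3),(255+380/5,160+207/5)))
f=lambda x,y:(210+x/3.3,130+y/3.3)
for q in [(374,65),(485,66),(370,213),(484,214)]: print(ray(ct,f(*q),.012).round(4))
g=lambda x,y:(255+x/5,160+y/5)
for q in [(350,325),(538,322),(358,424),(553,418)]: print(ray(cs,g(*q),.012).round(4))
E
```

```text
4.075 [ 0.4852 -0.2866  0.0018] [0.33 0.25 1.82] 0.6799740229871005 [ 0.143  0.651  0.423  1.96  -0.441  0.622  2.425]
[[ 1.e-04  2.e-04 -1.e+00]
 [ 1.e+00 -2.e-04  1.e-04]
 [-2.e-04 -1.e+00 -2.e-04]]
(array([ 0.56956496, -0.04816447,  0.16533053]), array([3.43417338e-06]))
[0.6985 0.0061 0.012 ]
[ 0.7005 -0.1024  0.012 ]
[0.5508 0.0057 0.012 ]
[ 0.5529 -0.1037  0.012 ]
[0.5561 0.0029 0.012 ]
[0.7039 0.0022 0.012 ]
[ 0.5552 -0.1098  0.012 ]
[ 0.7002 -0.1077  0.012 ]
```

View pics/w2.png

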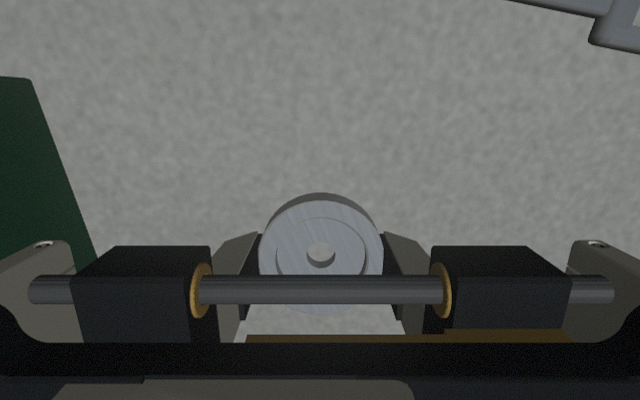

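Emit:
send_rows(steps=[[0.4, 0, -5, 0, 0], [0.4, 0, -11, 0, 0], [0.4, 3, -17, 0, 0], [0.4, 8, -22, -4, 0], [0.4, 14, -27, -8, 0], [0.4, 19, -30, -13, 0], [0.4, 23.5, -30, -16.5, 0], [0.4, 23.5, -30, -16.5, 0], [0.4, 23.5, -30, -16.5, 0], [0.4, 23.5, -30, -16.5, 0]])

```text
clock: 5.38
position: [0.6495, -0.0518, 0.3011]
ee_rot: [-1.209, -1.208, 1.21]
force: [0.1, -0.8, -1.1]
width: 0.681
```

```bash
python3 look.py w3; python3 - <<'E'
from h import *
cv2.imwrite("pics/side3.png",imaging.get_image("side")[60:310,200:480]) 
E
```

```text
5.375 [ 0.6495 -0.0518  0.3011] [ 0.14 -0.77 -1.1 ] 0.6807771773364028 [-0.364  0.467  0.572  1.42  -0.253  1.33   1.791]
[[ 1.0e-04 -1.4e-03 -1.0e+00]
 [ 1.0e+00 -7.0e-04  1.0e-04]
 [-7.0e-04 -1.0e+00  1.4e-03]]
```

View pics/w3.png

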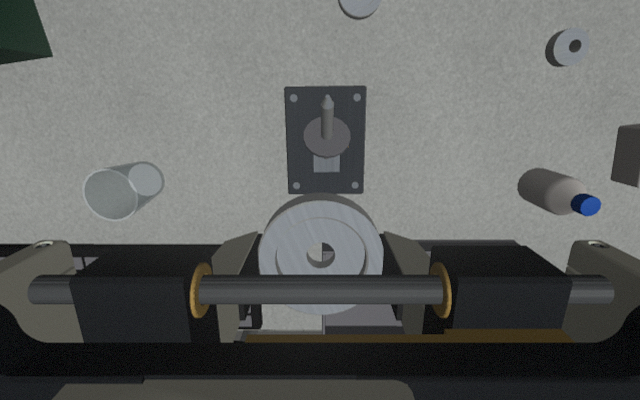

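View pics/side3.png

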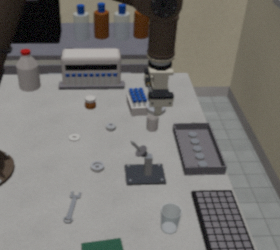

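```bash
python3 - <<'E'
from h import *
im=cv2.imread("pics/w3.png");crop(im,275,75,100,125,6,"pics/w3c.png")
E
```

```text
(no output)
```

View pics/w3c.png

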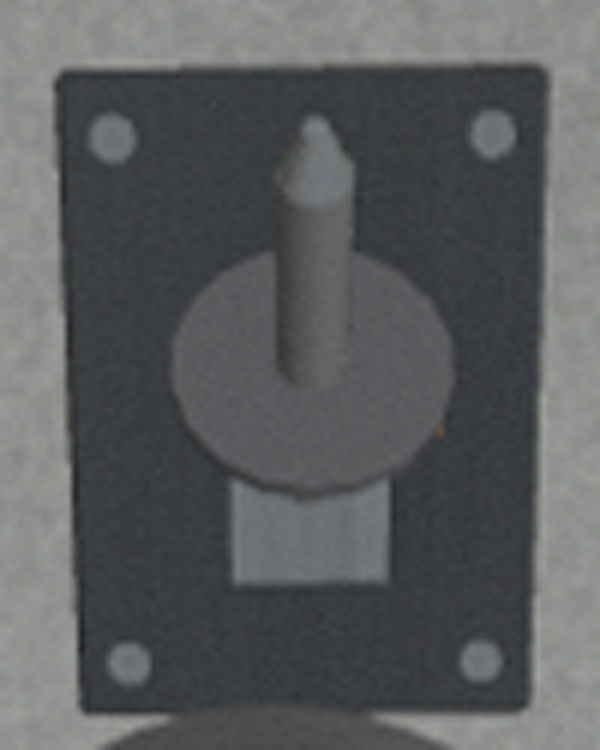

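```bash
python3 - <<'E'
from h import *
from scipy.optimize import least_squares
p=np.load("pics/w3.npy");c=cam("wrist",dict(position=p[:3],ee_rot=p[3:]))
f=lambda x,y:np.array((275+x/6,75+y/6))
T=ray(c,f(316,122),.1675);print("tip",T)
for q in [(57,72),(547,67),(82,712),(530,708)]: print(ray(c,f(*q),.012).round(4))
for q in [(111,137),(493,133),(128,664),(481,661)]: print(ray(c,f(*q),.012).round(4))
t=np.radians(40)
a0=np.array([-np.sin(t),0,np.cos(t)])
def model(v):
    yaw,ox,oy,pp=v
    Rz=R.from_euler('z',yaw).as_matrix();a=Rz@a0;yv=Rz@[0,1,0];xv=np.cross(yv,a);O=np.array([ox,oy,.12])
    pts=[O+.062*a]
    pc=O+pp*a
    e=np.array([proj(c,pc+.025*(np.cos(k)*xv+np.sin(k)*yv)) for k in np.linspace(0,2*np.pi,360)])
    return np.r_[proj(c,pts[0]),e[:,0].min(),e[:,0].max(),e[:,1].min(),e[:,1].max()]
obs=np.r_[f(316,122),f(172,0)[0],f(455,0)[0],f(0,248)[1],f(0,493)[1]]
r=least_squares(lambda v:model(v)-obs,[0,.61,-.05,0],x_scale=[.01,.01,.01,.01]);print(r.x,r.fun)
E
```

```text
tip [ 0.5686956  -0.04495724  0.1675    ]
[ 0.5561 -0.0991  0.012 ]
[0.5551 0.009  0.012 ]
[ 0.7033 -0.0978  0.012 ]
[0.7022 0.0109 0.012 ]
[ 0.5698 -0.0875  0.012 ]
[ 0.569  -0.0024  0.012 ]
[ 0.6912 -0.0863  0.012 ]
[ 0.6905 -0.0013  0.012 ]
[ 0.0189076   0.608539   -0.04420543 -0.00062195] [-0.00202875 -0.00270403 -0.25137198  0.25327164  0.28938814 -0.26885213]
```

Emit:
send_rows(steps=[[0.4, 0.4, -0.5, 5, -0.01], [0.4, 0.7, 3, 10.1, -0.01], [0.4, 0.7, 8, 10.1, -0.01], [0.4, 0.7, 11, 10.1, -0.01], [0.4, 0.7, 12.2, 10.1, -0.01], [0.4, 0.7, 12.2, 10.1, -0.01], [0.4, 0.7, 12.2, 10.1, -0.01]], squeeze=12)

```text
clock: 6.35
position: [0.5499, -0.0449, 0.181]
ee_rot: [-1.206, -1.218, 1.215]
force: [-0.3, -0.1, -1.3]
width: 0.685
```

```bash
python3 look.py w4
```

```text
6.35 [ 0.5499 -0.0449  0.181 ] [-0.3  -0.11 -1.31] 0.6849275563312522 [-0.42   0.386  0.548  1.848 -0.24   0.972  1.811]
[[-0.0095  0.002  -1.    ]
 [ 1.      0.     -0.0095]
 [-0.     -1.     -0.002 ]]
```

View pics/w4.png

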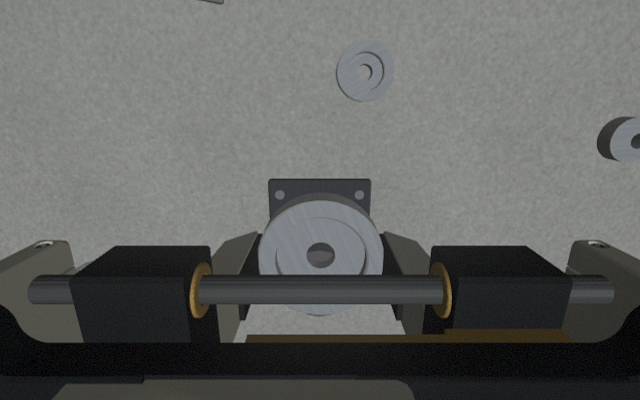

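Emit:
send_rows(steps=[[0.4, 0, 0.9, 0.1, 0], [0.4, 0, 1.2, 0.1, 0], [0.4, 0, 1.5, 0.1, 0], [0.4, 0, 1.8, 0.1, 0], [0.4, 0, 2.1, 0.1, 0], [0.4, 0, 2.4, 0.1, 0], [0.4, 0, 2.6, 0.1, 0], [0.4, 0, 2.6, 0.1, 0]], squeeze=8)

```text
clock: 7.4
position: [0.5481, -0.0444, 0.1536]
ee_rot: [-1.204, -1.217, 1.217]
force: [-0.6, 0.5, -1.5]
width: 0.683
```

```bash
python3 look.py w5;python3 - <<'E'
from h import *
crop(imaging.get_image("side"),290,140,110,110,6,"pics/side5.png")
E
```

```text
7.4 [ 0.5481 -0.0444  0.1536] [-0.61  0.5  -1.51] 0.6832682584823696 [-0.407  0.417  0.533  1.881 -0.263  0.913  1.831]
[[-0.0102 -0.     -0.9999]
 [ 0.9999  0.     -0.0102]
 [ 0.     -1.      0.    ]]
```

View pics/w5.png

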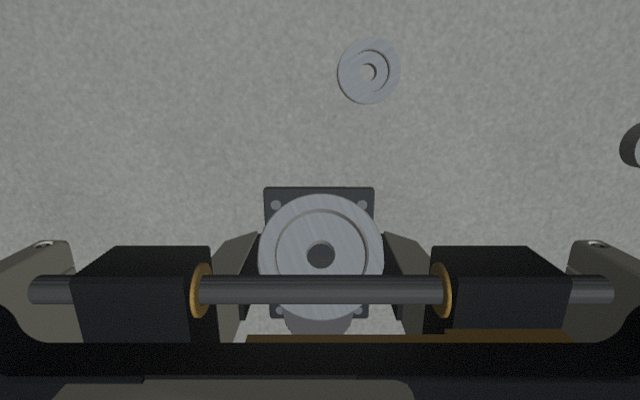

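View pics/side5.png

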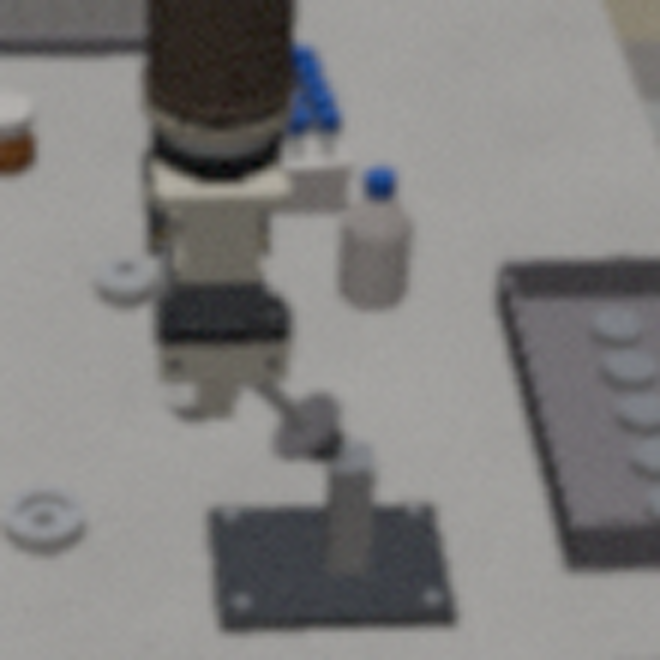

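```bash
cat > tilt.py <<'E'
from h import *
def rims(name,h,piv,circles,ths):
    p=np.load(f"pics/{name}.npy");c=cam("wrist",dict(position=p[:3],ee_rot=p[3:]))
    T=R.from_rotvec(p[3:]).as_matrix()
    # h: ring bottom below TCP ; piv: pivot height above bottom
    for th in ths:
        t=np.radians(th);out=[]
        a=np.array([0,-np.cos(t),np.sin(t)]);u=np.array([0,np.sin(t),np.cos(t)]);x=np.array([1,0,0])
        P=np.array([0,h-piv,0])
        for z,r in circles:
            pts=np.array([proj(c,p[:3]+T@(P+(z-piv)*a+r*(np.cos(k)*x+np.sin(k)*u))) for k in np.linspace(0,6.283,200)])
            out+=list(pts.min(0).round(1))+list(pts.max(0).round(1))
        print(th,[float(o) for o in out])
E
python3 - <<'E'
from tilt import *
for n in ["w4","w5"]: rims(n,.002,.009,[(.016,.032),(.016,.023),(.009,.0075)],[-10,0,10,20,30,40])
im=cv2.imread("pics/w5.png");crop(im,240,180,160,150,5,"pics/w5c.png")
E
```

```text
-10 [254.8, 206.8, 382.9, 309.5, 272.9, 223.6, 364.8, 297.2, 304.5, 242.3, 333.3, 265.6]
0 [254.8, 199.6, 383.0, 315.1, 272.8, 217.6, 364.9, 300.4, 304.5, 241.0, 333.3, 267.1]
10 [254.8, 194.7, 383.0, 319.1, 272.8, 212.9, 364.9, 302.3, 304.5, 240.1, 333.3, 268.1]
20 [254.7, 192.0, 383.0, 321.4, 272.8, 209.9, 364.9, 302.8, 304.5, 239.7, 333.3, 268.8]
30 [254.8, 191.4, 383.0, 321.6, 272.8, 208.3, 364.9, 301.8, 304.5, 239.7, 333.3, 269.0]
40 [254.8, 192.6, 382.9, 319.5, 272.9, 208.1, 364.8, 299.1, 304.5, 240.2, 333.3, 268.7]
-10 [254.8, 206.8, 382.9, 309.5, 272.9, 223.6, 364.8, 297.2, 304.5, 242.3, 333.3, 265.6]
0 [254.8, 199.6, 383.0, 315.1, 272.8, 217.6, 364.9, 300.4, 304.5, 241.0, 333.3, 267.1]
10 [254.8, 194.7, 383.0, 319.1, 272.8, 212.9, 364.9, 302.3, 304.5, 240.1, 333.3, 268.1]
20 [254.7, 192.0, 383.0, 321.4, 272.8, 209.9, 364.9, 302.8, 304.5, 239.7, 333.3, 268.8]
30 [254.8, 191.4, 383.0, 321.6, 272.8, 208.3, 364.9, 301.8, 304.5, 239.7, 333.3, 269.0]
40 [254.8, 192.6, 382.9, 319.5, 272.9, 208.1, 364.8, 299.1, 304.5, 240.2, 333.3, 268.7]
```

View pics/w5c.png

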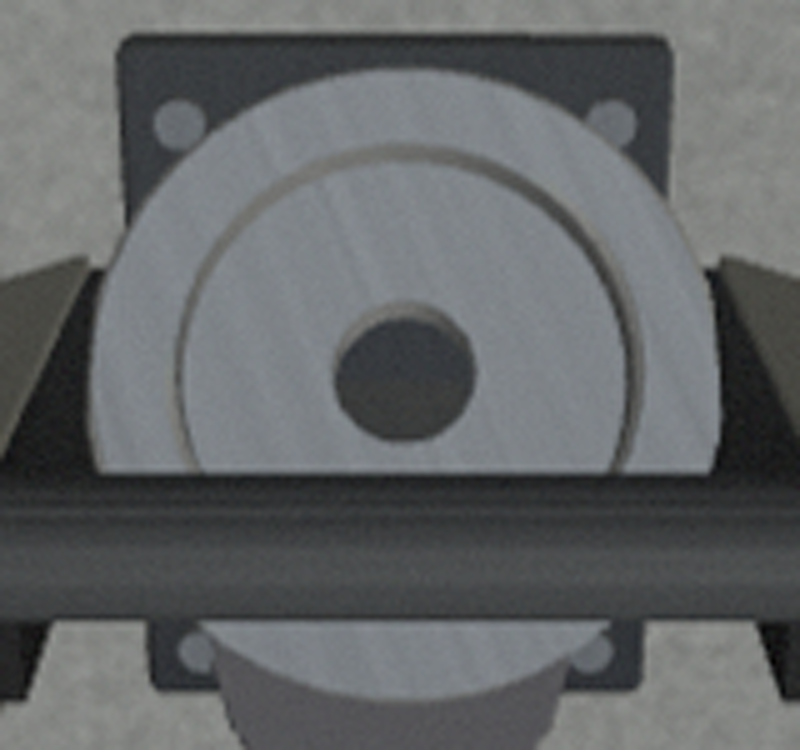

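Emit:
send_rows(steps=[[0.4, 0, -0.4, 0.3, 0], [0.4, 0, -0.77, 0.64, 0], [0.4, 0, -1.4, -0.1, 0], [0.4, 0, -2.06, -0.9, 0], [0.4, 0, -2.06, -0.9, 0], [0.4, 0, -2.06, -0.9, 0]])

```text
clock: 8.25
position: [0.557, -0.0444, 0.1741]
ee_rot: [-1.204, -1.216, 1.217]
force: [0.3, 0.1, -1.3]
width: 0.682
```

```bash
python3 look.py w6;python3 - <<'E'
from h import *
crop(imaging.get_image("side"),290,140,110,110,6,"pics/side6.png")
crop(cv2.imread("pics/w6.png"),240,180,160,150,5,"pics/w6c.png")
E
```

```text
8.25 [ 0.557  -0.0444  0.1741] [ 0.34  0.12 -1.33] 0.6823125512782785 [-0.412  0.407  0.542  1.837 -0.251  0.967  1.818]
[[-1.010e-02 -3.000e-04 -9.999e-01]
 [ 9.999e-01 -1.000e-04 -1.010e-02]
 [-1.000e-04 -1.000e+00  3.000e-04]]
```

View pics/w6c.png

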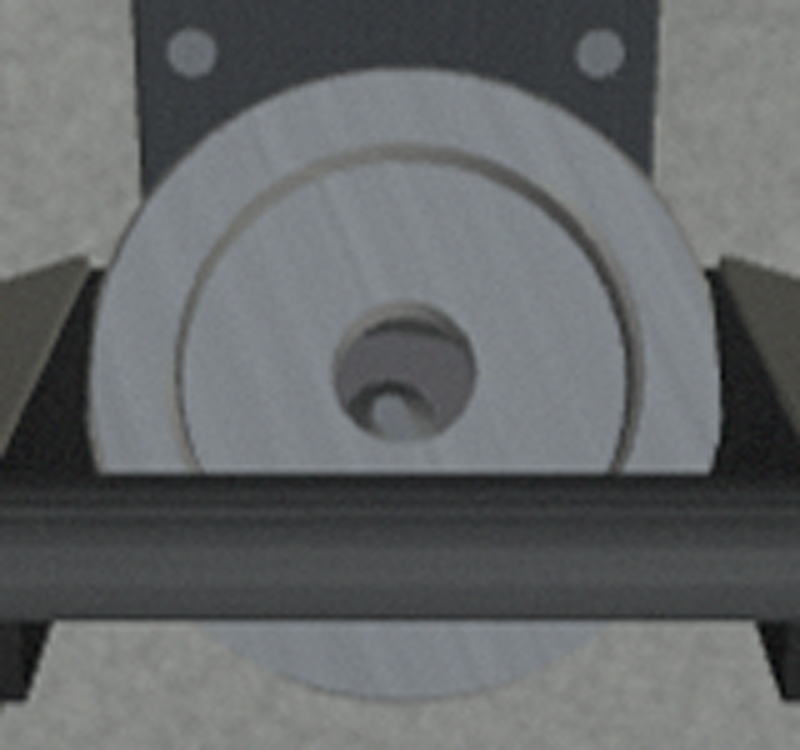

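View pics/side6.png

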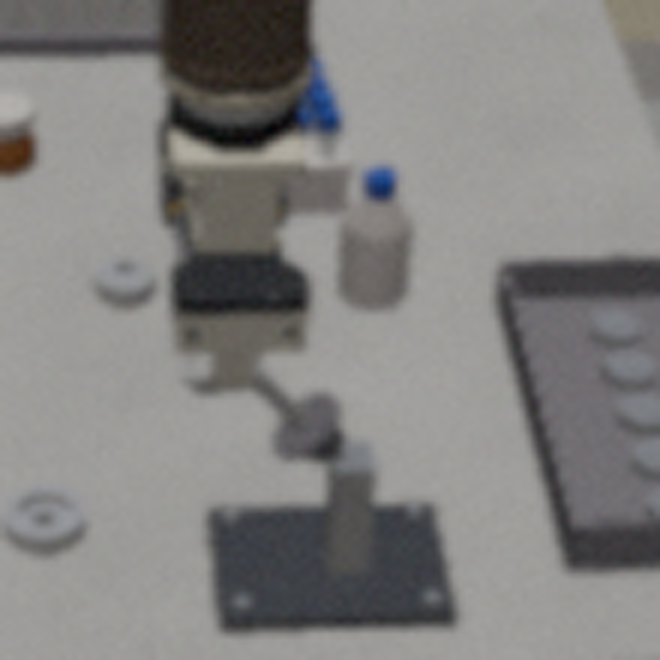

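```bash
python3 - <<'E'
from h import *
p=np.load("pics/w6.npy");c=cam("wrist",dict(position=p[:3],ee_rot=p[3:]))
print(ray(c,(318.4,262),.1675))
# ring hole center at z=9 level observed (405/5+240, 370/5+180)
t=np.radians(40);a=np.array([-np.sin(t),0,np.cos(t)])
P=p[:3]+[0,0,.007]
for s in (0,-9,-19): print(s,proj(c,P+a*s/1000),(P+a*s/1000).round(4))
E
```

```text
[ 0.56894217 -0.044633    0.1675    ]
0 [318.92031145 254.19602991] [ 0.557  -0.0444  0.1811]
-9 [318.89737503 257.92848349] [ 0.5628 -0.0444  0.1742]
-19 [318.87430912 261.68200991] [ 0.5692 -0.0444  0.1666]
```

Emit:
send_rows(steps=[[0.4, -0.12, 0.38, -0.32, 0], [0.4, -0.12, 0.77, -0.64, 0], [0.4, -0.12, 1.15, -0.96, 0], [0.4, -0.12, 1.53, -1.29, 0], [0.4, -0.12, 1.92, -1.61, 0], [0.4, -0.12, 2.3, -1.93, 0], [0.4, -0.12, 2.3, -1.93, 0]])

```text
clock: 9.22
position: [0.5764, -0.0453, 0.1509]
ee_rot: [-1.204, -1.216, 1.217]
force: [-0.1, -0.1, -1.4]
width: 0.681
```

```bash
python3 look.py w7;python3 - <<'E'
from h import *
crop(cv2.imread("pics/w7.png"),240,180,160,150,5,"pics/w7c.png")
E
```

```text
9.225 [ 0.5764 -0.0453  0.1509] [-0.13 -0.13 -1.38] 0.6811374451522674 [-0.386  0.465  0.525  1.814 -0.282  0.938  1.843]
[[-1.010e-02 -5.000e-04 -9.999e-01]
 [ 9.999e-01 -1.000e-04 -1.010e-02]
 [-1.000e-04 -1.000e+00  5.000e-04]]
```

View pics/w7c.png

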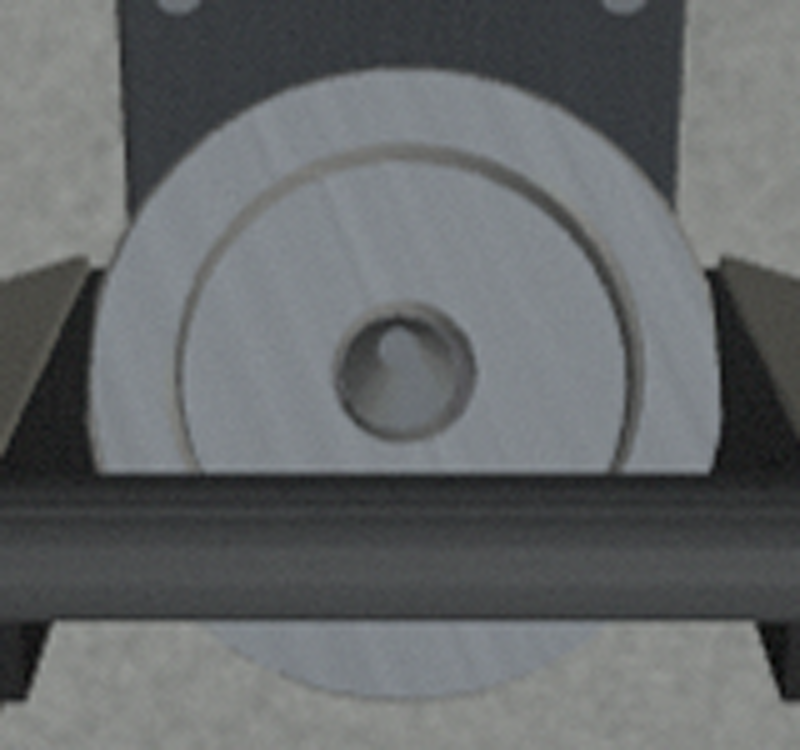

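Emit:
send_rows(steps=[[0.4, 0, 0.46, -0.39, 0], [0.4, 0, 0.92, -0.77, 0], [0.4, 0, 1.38, -1.16, 0], [0.4, 0, 1.84, -1.54, 0], [0.4, 0, 2.15, -1.8, 0], [0.4, 0, 2.3, -1.93, 0], [0.4, 0, 2.3, -1.93, 0]])

```text
clock: 10.15
position: [0.5957, -0.0452, 0.1282]
ee_rot: [-1.204, -1.217, 1.217]
force: [-0.4, -0.4, -1.8]
width: 0.681
```

Emit:
send_rows(steps=[[0.4, 0, 0.08, -0.06, 0], [0.4, 0, 0.23, -0.19, 0], [0.4, 0, 0.38, -0.32, 0], [0.4, 0, 0.46, -0.39, 0], [0.4, 0, 0.46, -0.39, 0]], squeeze=20)

```text
clock: 10.78
position: [0.5996, -0.0451, 0.1236]
ee_rot: [-1.204, -1.217, 1.217]
force: [0.3, -0.3, -1.4]
width: 0.68
```

Emit:
send_rows(steps=[[0.4, 0, 0.11, -0.09, 0], [0.4, 0, 0.23, -0.19, 0], [0.4, 0, 0.23, -0.19, 0]])

```text
clock: 11.15
position: [0.6015, -0.0451, 0.1213]
ee_rot: [-1.204, -1.217, 1.217]
force: [0.5, 0.3, -1.4]
width: 0.682
```

Emit:
send_rows(steps=[[0.4, 0, 0.11, -0.09, 0], [0.4, 0, 0.23, -0.19, 0], [0.4, 0, 0.23, -0.19, 0]])

```text
clock: 11.52
position: [0.6029, -0.0451, 0.1195]
ee_rot: [-1.204, -1.216, 1.217]
force: [-5.5, 0.1, 6.9]
width: 0.685
```

Emit:
send_rows(steps=[[0.4, 0, 0, 0, 0], [0.4, 0, 0, 0, 0]])

```text
clock: 11.78
position: [0.6029, -0.045, 0.1195]
ee_rot: [-1.204, -1.216, 1.217]
force: [-4.1, 0.7, 7.2]
width: 0.679
```

```bash
python3 look.py w8;python3 - <<'E'
from h import *
crop(cv2.imread("pics/w8.png"),240,180,160,150,5,"pics/w8c.png")
E
```

```text
11.775 [ 0.6029 -0.045   0.1195] [-4.06  0.74  7.23] 0.6788335809765118 [-0.355  0.541  0.501  1.777 -0.32   0.906  1.866]
[[-1.000e-02 -7.000e-04 -9.999e-01]
 [ 9.999e-01  5.000e-04 -1.000e-02]
 [ 5.000e-04 -1.000e+00  7.000e-04]]
```

View pics/w8c.png

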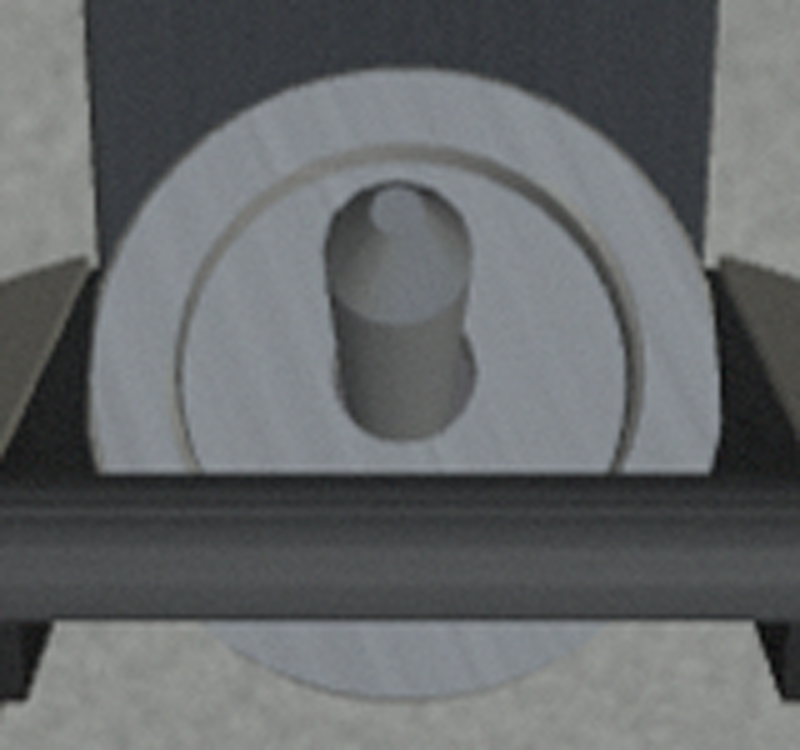

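Emit:
send_rows(steps=[[1, 0, 0, 0, 0], [1, 0, 0, 0, 0], [1, 0, 0, 0, 0], [1, 0, -3, 0, 0], [1, 0, -8, 0.5, 0], [1, 1, -12, 4, 0], [1, 3, -12, 10, 0], [1, 3.6, -11, 15, 0], [1, 3.6, -8, 15.5, 0], [1, 3.6, -8, 15.5, 0], [1, 3.6, -8, 15.5, 0]])

```text
clock: 13.2
position: [0.4491, -0.0108, 0.1999]
ee_rot: [-1.206, -1.217, 1.216]
force: [0.4, -0.4, 0.0]
width: 1.001
```

```bash
python3 look.py w9
```

```text
13.2 [ 0.4491 -0.0108  0.1999] [ 0.41 -0.45  0.04] 1.0008777276024743 [-0.581  0.18   0.57   2.052 -0.119  0.94   1.633]
[[-9.6e-03  1.0e-03 -1.0e+00]
 [ 1.0e+00 -4.0e-04 -9.6e-03]
 [-4.0e-04 -1.0e+00 -1.0e-03]]
```

View pics/w9.png

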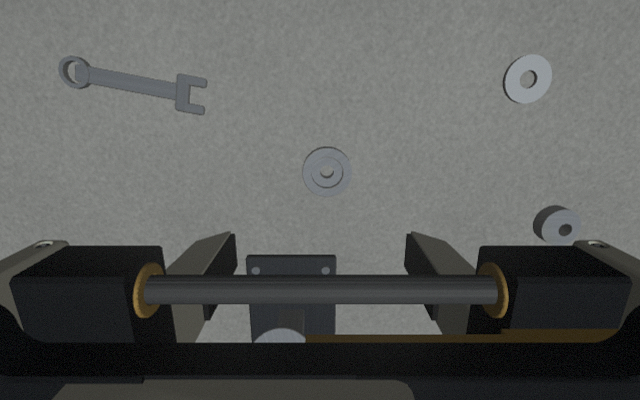

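```bash
python3 - <<'E'
from h import *
im=cv2.imread("pics/w9.png");crop(im,285,130,85,85,8,"pics/w9c.png")
p=np.load("pics/w9.npy");c=cam("wrist",dict(position=p[:3],ee_rot=p[3:]))
for C in [(.447,-.0095),(.449,-.0095)]:
  for z,r in [(.022,.027),(.022,.017),(.006,.027)]:
    pts=np.array([proj(c,[C[0]+r*np.cos(t),C[1]+r*np.sin(t),z]) for t in np.linspace(0,6.28,90)])
    print(C,z,r,((pts.min(0)-[285,130])*8).round(),((pts.max(0)-[285,130])*8).round())
E
```

```text
(0.447, -0.0095) 0.022 0.027 [ 88. 137.] [491. 532.]
(0.447, -0.0095) 0.022 0.017 [163. 213.] [416. 461.]
(0.447, -0.0095) 0.006 0.027 [ 97. 121.] [482. 499.]
(0.449, -0.0095) 0.022 0.027 [ 88. 153.] [490. 546.]
(0.449, -0.0095) 0.022 0.017 [163. 228.] [416. 475.]
(0.449, -0.0095) 0.006 0.027 [ 97. 135.] [482. 512.]
```

View pics/w9c.png

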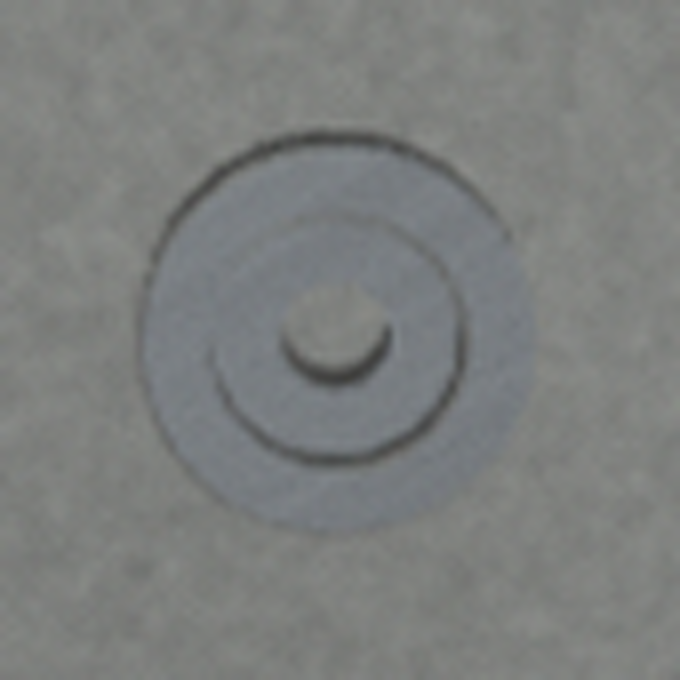

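Emit:
send_rows(steps=[[1, 0.82, 5, 0.45, 0], [1, 0.82, 10, 0.45, 0], [1, 0.82, 14, 0.45, 0], [1, 0.82, 16.5, 0.45, 0], [1, 0.82, 18, 0.45, 0], [1, 0.82, 18.5, 0.45, 0], [1, 0.82, 18.5, 0.45, 0]])

```text
clock: 14.12
position: [0.4441, -0.0025, 0.0146]
ee_rot: [-1.205, -1.217, 1.216]
force: [-0.6, -0.6, -0.3]
width: 1.0
```

Emit:
send_rows(steps=[[0.6, 0, 0.25, -0.05, 0], [0.35, 0, 0.25, -0.05, 0], [0.35, 0, 0.25, -0.05, 0], [0.35, 0, 0.25, -0.05, 0], [0.35, 0, 0.25, -0.05, 0], [0.35, 0, 0.25, -0.05, 0]], squeeze=15)

```text
clock: 14.88
position: [0.444, -0.0025, 0.0117]
ee_rot: [-1.205, -1.217, 1.216]
force: [-0.2, 0.3, 3.2]
width: 0.576
```

```bash
python3 look.py w10
```

```text
14.875 [ 0.444  -0.0025  0.0117] [-0.16  0.28  3.15] 0.5764155633933705 [-0.405  0.5    0.382  2.241 -0.411  0.465  1.886]
[[-1.010e-02  2.000e-04 -9.999e-01]
 [ 9.999e-01  1.000e-04 -1.010e-02]
 [ 1.000e-04 -1.000e+00 -2.000e-04]]
```

View pics/w10.png

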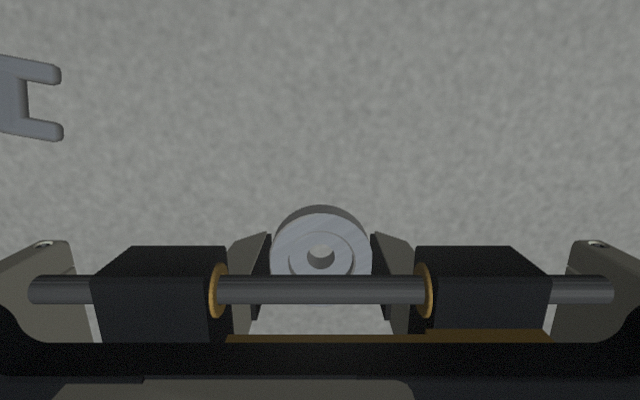

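```bash
python3 - <<'E'
from h import *
im=cv2.imread("pics/w10.png");crop(im,250,190,140,130,5,"pics/w10c.png")
p=np.load("pics/w10.npy");c=cam("wrist",dict(position=p[:3],ee_rot=p[3:]))
for C in [(.4446,-.0025),(.4476,-.0025)]:
  for z,r in [(.022,.027),(.022,.017),(.015,.0075),(.006,.027)]:
    pts=np.array([proj(c,[C[0]+r*np.cos(t),C[1]+r*np.sin(t),z]) for t in np.linspace(0,6.28,90)])
    print(C,z,r,((pts.min(0)-[250,190])*5).round(),((pts.max(0)-[250,190])*5).round())
E
```

```text
(0.4446, -0.0025) 0.022 0.027 [80. 91.] [608. 568.]
(0.4446, -0.0025) 0.022 0.017 [178. 187.] [511. 486.]
(0.4446, -0.0025) 0.015 0.0075 [274. 245.] [415. 373.]
(0.4446, -0.0025) 0.006 0.027 [104.  43.] [587. 484.]
(0.4476, -0.0025) 0.022 0.027 [ 81. 120.] [607. 592.]
(0.4476, -0.0025) 0.022 0.017 [179. 215.] [509. 511.]
(0.4476, -0.0025) 0.015 0.0075 [274. 271.] [414. 397.]
(0.4476, -0.0025) 0.006 0.027 [105.  69.] [585. 506.]
```

View pics/w10c.png

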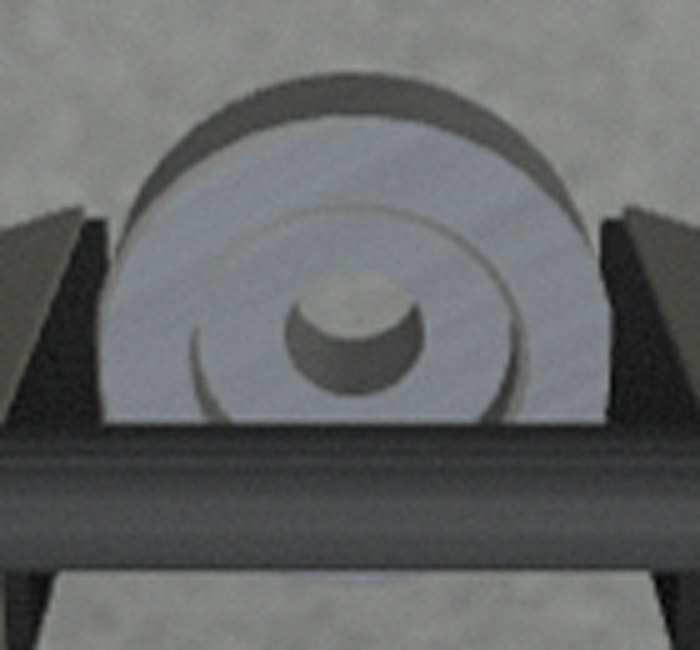

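Emit:
send_rows(steps=[[0.35, 0, -6, 0, 0], [0.35, 0, -12, 0, 0], [0.35, -1, -18, -1, 0], [0.35, -3, -19.3, -5, 0], [0.35, -4.39, -19.3, -9, 0], [0.35, -4.39, -19.3, -10.64, 0], [0.35, -4.39, -18.2, -10.64, 0], [0.35, -4.39, -17.6, -10.64, 0], [0.35, -4.39, -17.6, -10.64, 0]], squeeze=12)

```text
clock: 16.05
position: [0.5493, -0.045, 0.1868]
ee_rot: [-1.203, -1.215, 1.217]
force: [-0.2, 0.1, -1.2]
width: 0.578
```

Emit:
send_rows(steps=[[0.35, 0, 0.4, -0.1, 0], [0.35, 0, 0.7, -0.05, 0], [0.35, 0, 1.05, 0.15, 0], [0.35, 0, 1.38, 0.38, 0], [0.35, 0, 1.74, 0.54, 0], [0.35, 0, 2.12, 0.63, 0], [0.35, 0, 2.2, 0.65, 0], [0.35, 0, 2.2, 0.65, 0]], squeeze=8)

```text
clock: 17.05
position: [0.5441, -0.0454, 0.1655]
ee_rot: [-1.204, -1.216, 1.217]
force: [-1.4, 1.5, 0.5]
width: 0.581
```

```bash
python3 look.py w11;python3 - <<'E'
from tilt import *
im=cv2.imread("pics/w11.png");crop(im,250,190,140,130,5,"pics/w11c.png")
E
```

```text
17.05 [ 0.5441 -0.0454  0.1655] [-1.41  1.53  0.47] 0.581378528667941 [-0.458  0.406  0.603  1.88  -0.281  0.941  1.855]
[[-1.000e-02 -4.000e-04 -9.999e-01]
 [ 9.999e-01  0.000e+00 -1.000e-02]
 [ 1.000e-04 -1.000e+00  4.000e-04]]
```

View pics/w11c.png

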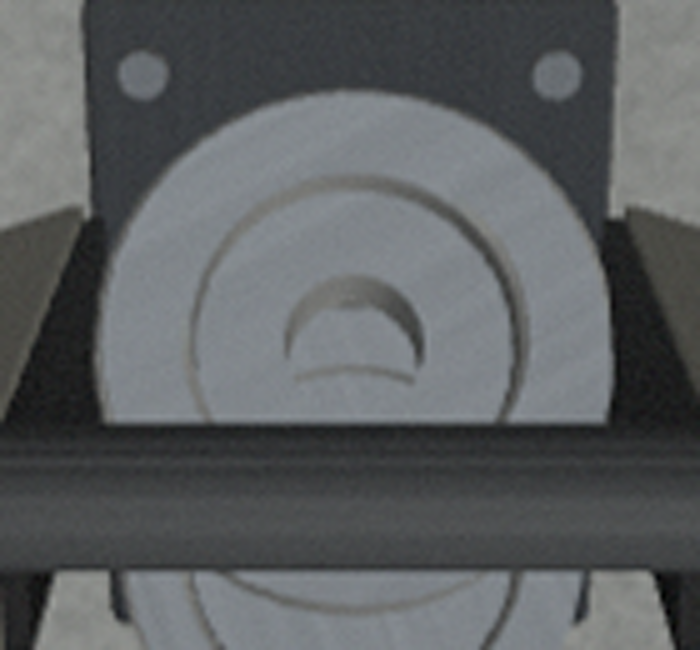

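```bash
cat > tilt2.py <<'E'
from h import *
def tilt(name,h,piv,sx,circles,ths,off,k):
    p=np.load(f"pics/{name}.npy");c=cam("wrist",dict(position=p[:3],ee_rot=p[3:]))
    T=R.from_rotvec(p[3:]).as_matrix()
    for th in ths:
        t=np.radians(th);out=[]
        a=np.array([0,-np.cos(t),np.sin(t)]);u=np.array([0,np.sin(t),np.cos(t)])
        P=np.array([0.0011,h-piv,-sx])
        for z,r in circles:
            q=[proj(c,p[:3]+T@(P+(z-piv)*a+r*s*u)) for s in (1,-1)]
            out.append([round(float((w[1]-off[1])*k)) for w in q])
        print(th,out)
E
python3 - <<'E'
from tilt2 import *
tilt("w11",.0117,.017,.003,[(.022,.027),(.022,.017),(.015,.017),(.015,.0075),(.003,.0075),(0,.009)],[30,35,38,40,42,45,50],(250,190),5)
tilt("w6",.0018,.009,.0,[(.016,.032),(.016,.023),(.009,.023),(.009,.0075),(.003,.0075)],[30,35,38,40,42,45,50],(240,180),5)
E
```

```text
30 [[79, 615], [173, 510], [182, 505], [269, 412], [278, 412], [267, 425]]
35 [[81, 612], [171, 505], [186, 507], [272, 413], [289, 422], [280, 438]]
38 [[83, 610], [171, 502], [189, 508], [273, 414], [296, 429], [289, 446]]
40 [[84, 607], [171, 500], [191, 508], [275, 414], [301, 433], [294, 451]]
42 [[86, 605], [171, 497], [193, 508], [276, 415], [306, 437], [300, 456]]
45 [[89, 600], [172, 493], [197, 508], [278, 415], [313, 443], [308, 463]]
50 [[96, 590], [174, 484], [204, 506], [282, 414], [325, 452], [323, 474]]
30 [[57, 709], [142, 610], [154, 604], [299, 446], [305, 446]]
35 [[59, 706], [141, 604], [159, 604], [300, 446], [310, 451]]
38 [[61, 702], [141, 600], [162, 604], [301, 445], [314, 453]]
40 [[63, 699], [141, 597], [164, 604], [302, 445], [316, 455]]
42 [[66, 695], [142, 593], [167, 603], [302, 444], [319, 457]]
45 [[70, 689], [144, 587], [171, 601], [304, 443], [323, 459]]
50 [[78, 676], [147, 575], [179, 596], [306, 441], [329, 462]]
```

Emit:
send_rows(steps=[[0.35, 0, -0.4, 0.3, 0], [0.35, 0, -0.77, 0.64, 0], [0.35, 0, -1.2, 0.1, 0], [0.35, 0, -1.7, -0.47, 0], [0.35, 0, -1.7, -0.47, 0]])

```text
clock: 17.73
position: [0.55, -0.0453, 0.1831]
ee_rot: [-1.205, -1.218, 1.216]
force: [0.4, -0.2, -1.0]
width: 0.58
```

```bash
python3 look.py w12;python3 - <<'E'
from tilt import *
im=cv2.imread("pics/w12.png");crop(im,250,190,140,130,5,"pics/w12c.png")
p=np.load("pics/w12.npy");c=cam("wrist",dict(position=p[:3],ee_rot=p[3:]))
print((proj(c,[.5688,-.0447,.1675])-[250,190])*5)
E
```

```text
17.725 [ 0.55   -0.0453  0.1831] [ 0.42 -0.25 -1.02] 0.580347824643248 [-0.464  0.394  0.612  1.848 -0.268  0.982  1.843]
[[-1.040e-02  1.300e-03 -9.999e-01]
 [ 9.999e-01 -3.000e-04 -1.040e-02]
 [-3.000e-04 -1.000e+00 -1.300e-03]]
[349.36865031 374.58603386]
```

View pics/w12c.png

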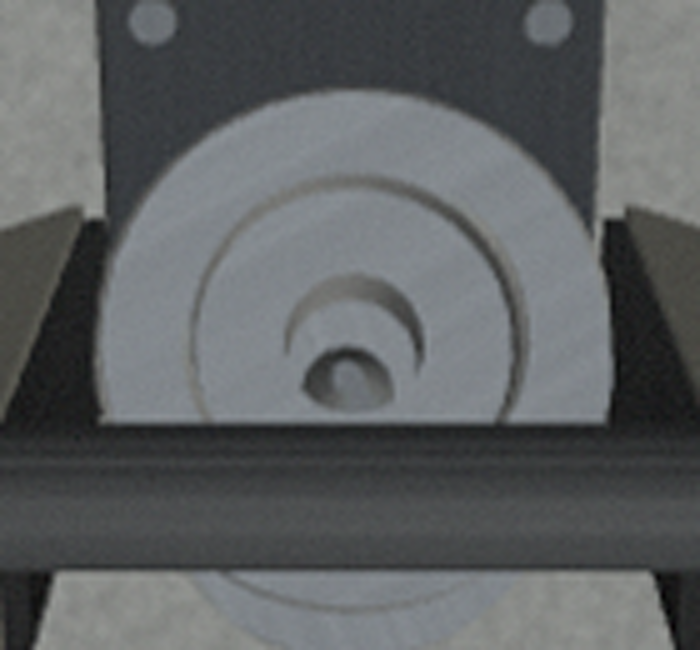

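Emit:
send_rows(steps=[[0.35, 0, 0.5, -0.35, 0], [0.35, 0, 1, -0.77, 0], [0.35, 0, 1.5, -1.19, 0], [0.35, 0, 2, -1.61, 0], [0.35, 0, 2.5, -2.03, 0], [0.35, 0, 3, -2.45, 0], [0.35, 0, 3.4, -2.78, 0], [0.35, 0, 3.8, -3.12, 0], [0.35, 0, 3.98, -3.27, 0], [0.35, 0, 3.98, -3.27, 0]])

```text
clock: 19.02
position: [0.5817, -0.045, 0.1427]
ee_rot: [-1.204, -1.216, 1.217]
force: [-0.7, -0.4, -1.1]
width: 0.579
```

```bash
python3 look.py w13;python3 - <<'E'
from tilt import *
im=cv2.imread("pics/w13.png");crop(im,250,190,140,130,5,"pics/w13c.png")
E
```

```text
19.025 [ 0.5817 -0.045   0.1427] [-0.74 -0.45 -1.05] 0.5790383581370668 [-0.418  0.492  0.578  1.813 -0.327  0.933  1.884]
[[-1.010e-02 -2.000e-04 -9.999e-01]
 [ 9.999e-01 -0.000e+00 -1.010e-02]
 [-0.000e+00 -1.000e+00  2.000e-04]]
```

View pics/w13c.png

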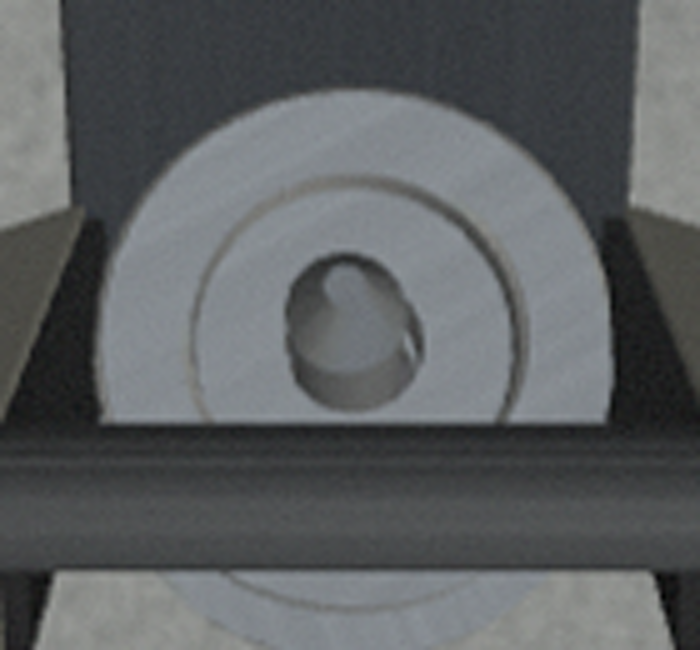

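Emit:
send_rows(steps=[[0.35, 0, 0.18, -0.09, 0], [0.35, 0, 0.34, -0.22, 0], [0.35, 0, 0.49, -0.35, 0], [0.35, 0, 0.49, -0.35, 0]], squeeze=12)

```text
clock: 19.58
position: [0.5852, -0.0449, 0.1378]
ee_rot: [-1.204, -1.217, 1.217]
force: [1.3, 0.0, -1.0]
width: 0.579
```

Emit:
send_rows(steps=[[0.35, 0, 0.08, -0.06, 0], [0.35, 0, 0.15, -0.13, 0], [0.35, 0, 0.15, -0.13, 0]], squeeze=20)

```text
clock: 19.95
position: [0.5863, -0.0449, 0.1365]
ee_rot: [-1.204, -1.216, 1.217]
force: [-1.9, -0.2, 2.3]
width: 0.575
```

Emit:
send_rows(steps=[[0.35, 0, 0.08, -0.06, 0], [0.35, 0, 0.14, -0.12, 0], [0.35, 0, 0.14, -0.12, 0], [0.35, 0, 0.14, -0.12, 0]])

```text
clock: 20.45
position: [0.5872, -0.0448, 0.1353]
ee_rot: [-1.203, -1.216, 1.217]
force: [-4.8, 0.2, 6.7]
width: 0.577
```

```bash
python3 look.py w14;python3 - <<'E'
from tilt import *
im=cv2.imread("pics/w14.png");crop(im,250,190,140,130,5,"pics/w14c.png")
crop(imaging.get_image("side"),290,140,110,110,6,"pics/side14.png")
E
```

```text
20.45 [ 0.5872 -0.0448  0.1353] [-4.79  0.2   6.68] 0.5770940772856008 [-0.41   0.51   0.571  1.806 -0.337  0.925  1.89 ]
[[-1.020e-02 -8.000e-04 -9.999e-01]
 [ 9.999e-01  5.000e-04 -1.020e-02]
 [ 5.000e-04 -1.000e+00  8.000e-04]]
```

View pics/w14c.png

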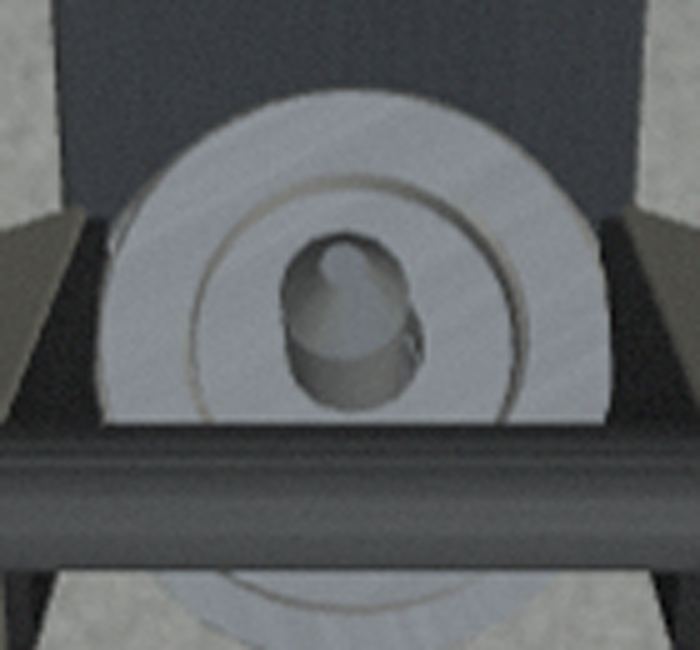

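View pics/side14.png

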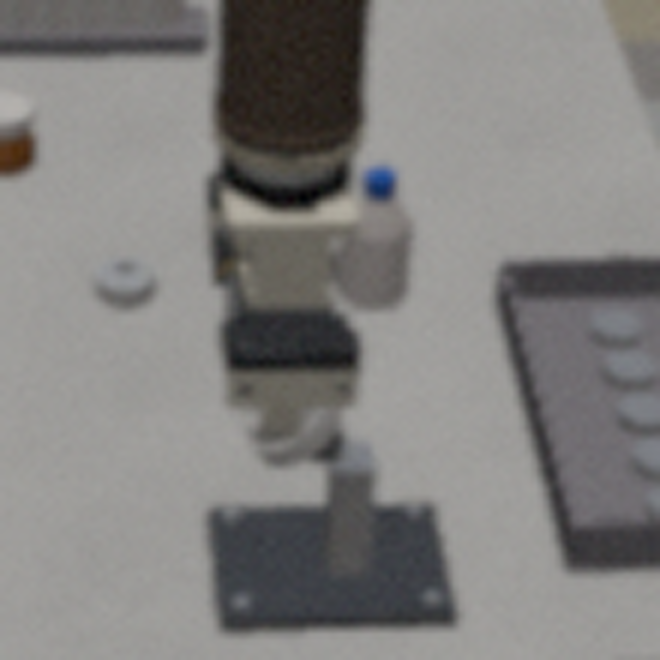

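Emit:
send_rows(steps=[[1, 0, 0, 0, 0], [1, 0, 0, 0, 0], [1, 0, 0, 0, 0], [1, 0, -3, 0, 0], [1, 0, -8, 0, 0], [1, 0, -13, 0, 0], [1, 0, -13, 0, 0]])

```text
clock: 21.42
position: [0.59, -0.0456, 0.269]
ee_rot: [-1.21, -1.222, 1.213]
force: [0.1, 0.0, -0.2]
width: 1.003
```

```bash
python3 look.py w15;python3 - <<'E'
from tilt import *
im=cv2.imread("pics/w15.png");crop(im,250,130,140,130,5,"pics/w15c.png")
crop(imaging.get_image("side"),310,180,70,70,8,"pics/side15.png")
E
```

```text
21.425 [ 0.59   -0.0456  0.269 ] [ 0.11  0.02 -0.22] 1.002689315793203 [-0.466  0.38   0.64   1.64  -0.242  1.195  1.808]
[[-9.900e-03  7.400e-03 -9.999e-01]
 [ 1.000e+00  2.000e-04 -9.900e-03]
 [ 1.000e-04 -1.000e+00 -7.400e-03]]
```

View pics/w15c.png

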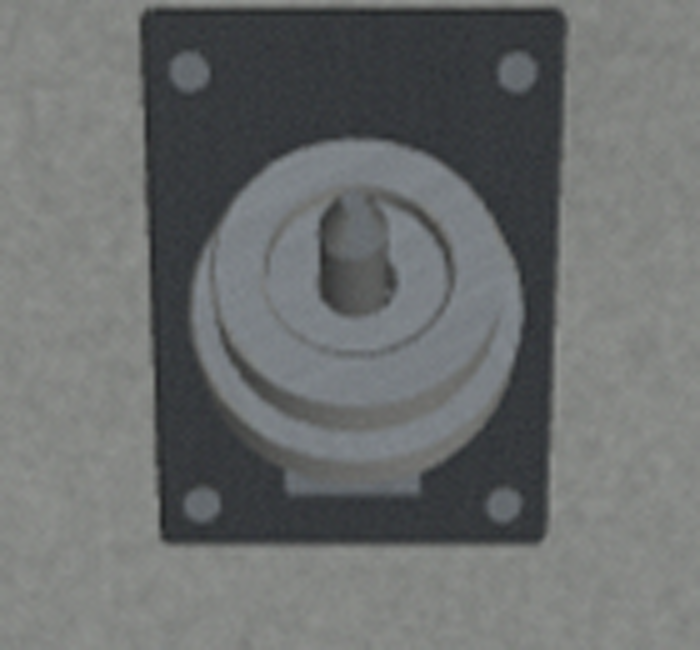

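View pics/side15.png

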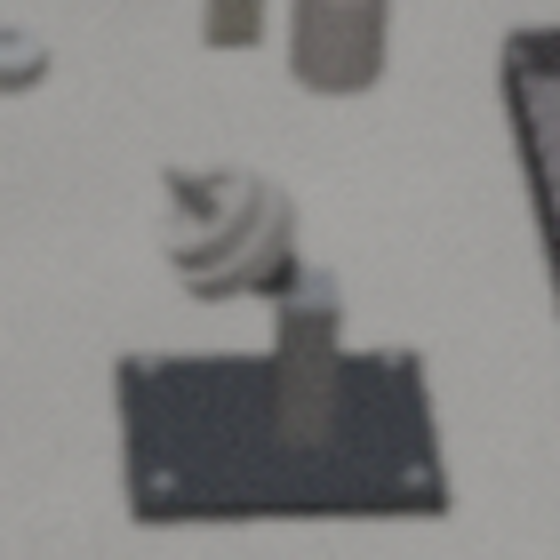

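Emit:
send_rows(steps=[[1, 6, 0, 2, 0], [1, 12, 2, 4, 0], [1, 18, 4, 6, 0], [1, 24, 6.9, 7.7, 0], [1, 30.3, 6.9, 7.7, 0], [1, 30.3, 6.9, 7.7, 0], [1, 30.3, 6.9, 7.7, 0], [1, 30.3, 6.9, 7.7, 0]])

```text
clock: 22.52
position: [0.508, 0.255, 0.1958]
ee_rot: [-1.206, -1.214, 1.216]
force: [0.7, 0.3, 0.9]
width: 1.0
```

```bash
python3 look.py w16; python3 - <<'E'
from h import *
im=cv2.imread("pics/w16.png");crop(im,275,130,85,85,8,"pics/w16c.png")
p=np.load("pics/w16.npy");c=cam("wrist",dict(position=p[:3],ee_rot=p[3:]))
for C in [(.5095,.2566),(.5115,.2566)]:
  for z,r in [(.022,.022),(.006,.022),(.028,.0075)]:
    pts=np.array([proj(c,[C[0]+r*np.cos(t),C[1]+r*np.sin(t),z]) for t in np.linspace(0,6.28,90)])
    print(C,z,r,((pts.min(0)-[275,130])*8).round(),((pts.max(0)-[275,130])*8).round())
E
```

```text
22.525 [0.508  0.255  0.1958] [0.74 0.29 0.87] 0.9995152158953938 [-0.954  0.398  0.542  1.787 -0.236  1.022  1.256]
[[-7.5e-03 -3.0e-04 -1.0e+00]
 [ 1.0e+00 -1.2e-03 -7.5e-03]
 [-1.2e-03 -1.0e+00  3.0e-04]]
(0.5095, 0.2566) 0.022 0.022 [207. 210.] [537. 533.]
(0.5095, 0.2566) 0.006 0.022 [214. 190.] [530. 500.]
(0.5095, 0.2566) 0.028 0.0075 [315. 329.] [429. 441.]
(0.5115, 0.2566) 0.022 0.022 [207. 225.] [537. 547.]
(0.5115, 0.2566) 0.006 0.022 [214. 205.] [530. 513.]
(0.5115, 0.2566) 0.028 0.0075 [315. 344.] [429. 455.]
```

View pics/w16.png

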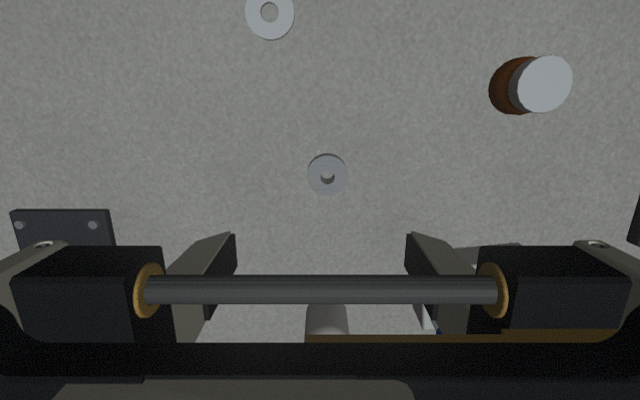

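View pics/w16c.png

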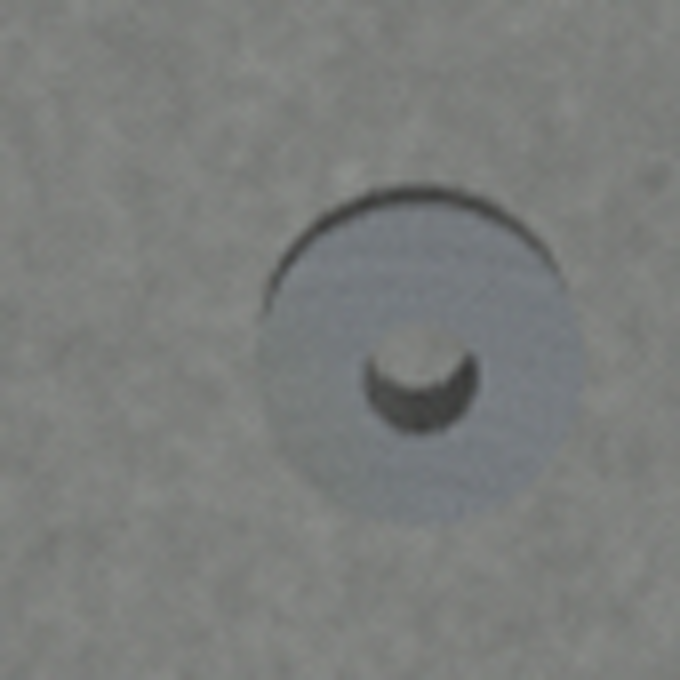

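Emit:
send_rows(steps=[[1, 0.78, 5, 0.2, 0], [1, 0.78, 10, 0.2, 0], [1, 0.78, 14, 0.2, 0], [1, 0.78, 16.5, 0.2, 0], [1, 0.78, 17.7, 0.2, 0], [1, 0.78, 18.1, 0.2, 0], [1, 0.78, 18.1, 0.2, 0]])

```text
clock: 23.45
position: [0.5062, 0.265, 0.0158]
ee_rot: [-1.205, -1.217, 1.215]
force: [0.5, 0.2, -0.9]
width: 0.996
```

Emit:
send_rows(steps=[[0.6, -0.2, 0.38, 0.03, 0], [0.25, -0.2, 0.38, 0.03, 0], [0.25, -0.2, 0.38, 0.03, 0], [0.25, -0.2, 0.38, 0.03, 0], [0.25, -0.2, 0.38, 0.03, 0], [0.25, -0.2, 0.38, 0.03, 0], [0.25, -0.2, 0.38, 0.03, 0]], squeeze=15)

```text
clock: 24.32
position: [0.5053, 0.2631, 0.0113]
ee_rot: [-1.204, -1.217, 1.217]
force: [-0.8, 0.1, 0.8]
width: 0.47
```

```bash
python3 look.py w17; python3 - <<'E'
from h import *
im=cv2.imread("pics/w17.png");crop(im,250,190,140,130,5,"pics/w17c.png")
p=np.load("pics/w17.npy");c=cam("wrist",dict(position=p[:3],ee_rot=p[3:]))
for sx in (.001,.003):
  C=p[:2]+[sx,.0011]
  for z,r in [(.022,.022),(.028,.0075),(.006,.022),(.0,.0075)]:
    pts=np.array([proj(c,[C[0]+r*np.cos(t),C[1]+r*np.sin(t),z]) for t in np.linspace(0,6.28,90)])
    print(sx,z,r,((pts.min(0)-[250,190])*5).round(),((pts.max(0)-[250,190])*5).round())
E
```

```text
24.325 [0.5053 0.2631 0.0113] [-0.83  0.06  0.82] 0.4700236281082989 [-0.856  0.639  0.406  1.938 -0.403  0.644  1.385]
[[-0.0101  0.     -0.9999]
 [ 0.9999  0.     -0.0101]
 [ 0.     -1.     -0.    ]]
0.001 0.022 0.022 [140. 145.] [571. 533.]
0.001 0.028 0.0075 [279. 307.] [431. 443.]
0.001 0.006 0.022 [158.  92.] [552. 452.]
0.001 0.0 0.0075 [290. 195.] [420. 314.]
0.003 0.022 0.022 [140. 164.] [570. 550.]
0.003 0.028 0.0075 [279. 326.] [431. 461.]
0.003 0.006 0.022 [159. 110.] [551. 467.]
0.003 0.0 0.0075 [290. 211.] [420. 330.]
```

View pics/w17c.png

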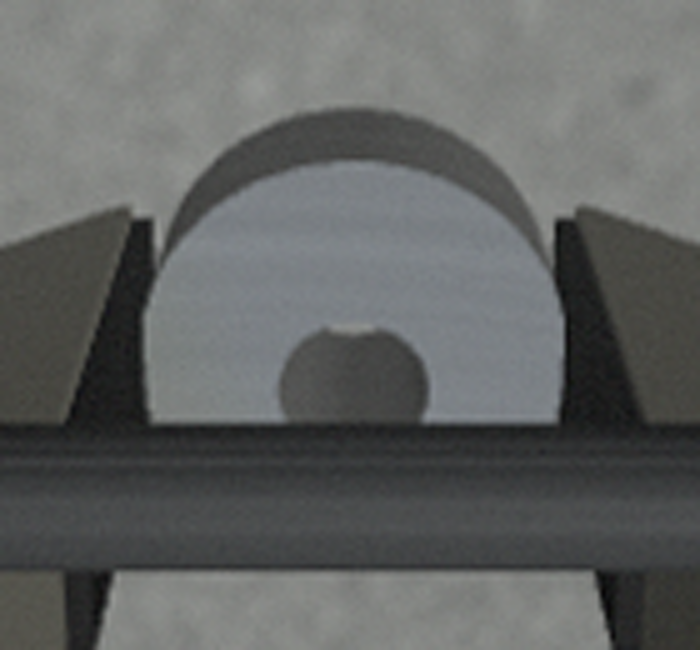

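Emit:
send_rows(steps=[[0.25, 0, -6, 0, 0], [0.25, 0, -12, 0, 0], [0.25, 0, -18, 0, 0], [0.25, -5, -19.9, -1, 0], [0.25, -11, -19.9, -2, 0], [0.25, -17, -19.9, -3, 0], [0.25, -23, -19.9, -4, 0], [0.25, -28, -19.9, -4.56, 0], [0.25, -30.9, -19.9, -4.56, 0], [0.25, -30.9, -19.9, -4.56, 0], [0.25, -30.9, -18.5, -4.56, 0], [0.25, -30.9, -17.6, -4.56, 0], [0.25, -30.9, -17.6, -4.56, 0]], squeeze=12)

```text
clock: 26.0
position: [0.5532, -0.0443, 0.1859]
ee_rot: [-1.202, -1.216, 1.219]
force: [0.5, 0.6, 0.2]
width: 0.471
```

Emit:
send_rows(steps=[[0.25, -0.1, 0.4, -0.08, 0], [0.25, -0.1, 0.7, -0.05, 0], [0.25, -0.1, 0.94, 0.19, 0], [0.25, -0.1, 1.22, 0.42, 0], [0.25, -0.1, 1.53, 0.59, 0], [0.25, -0.1, 1.87, 0.71, 0], [0.25, -0.1, 1.94, 0.73, 0], [0.25, -0.1, 1.94, 0.73, 0]], squeeze=8)

```text
clock: 27.0
position: [0.5464, -0.0466, 0.1677]
ee_rot: [-1.204, -1.216, 1.217]
force: [-0.8, -1.4, 1.2]
width: 0.471
```

```bash
python3 look.py w18;python3 - <<'E'
from tilt2 import *
im=cv2.imread("pics/w18.png");crop(im,250,190,140,130,5,"pics/w18c.png")
tilt("w18",.0113,.0167,.0028,[(.022,.022),(.006,.022),(.028,.0075),(0,.0075)],[0,20,30,35,40,45,50],(250,190),5)
E
```

```text
27.0 [ 0.5464 -0.0466  0.1677] [-0.77 -1.35  1.19] 0.47124675847926933 [-0.459  0.408  0.609  1.872 -0.283  0.948  1.86 ]
[[-1.000e-02 -7.000e-04 -9.999e-01]
 [ 9.999e-01 -0.000e+00 -1.000e-02]
 [-0.000e+00 -1.000e+00  7.000e-04]]
0 [[162, 548], [108, 465], [324, 459], [210, 328]]
20 [[130, 564], [129, 524], [277, 431], [253, 384]]
30 [[124, 561], [148, 547], [257, 411], [278, 410]]
35 [[123, 557], [159, 557], [248, 401], [292, 423]]
40 [[125, 551], [171, 566], [240, 389], [305, 436]]
45 [[127, 544], [184, 572], [233, 378], [319, 448]]
50 [[132, 534], [198, 578], [226, 366], [333, 459]]
```

View pics/w18c.png

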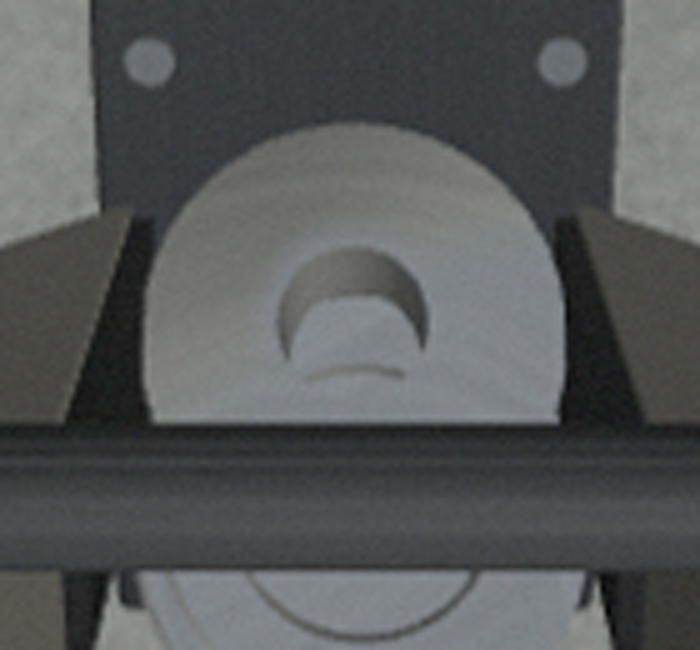

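Emit:
send_rows(steps=[[0.25, 0.05, 0.15, 0.02, 0], [0.25, 0.05, 0.22, 0.02, 0], [0.25, 0.05, 0.22, 0.02, 0]])

```text
clock: 27.42
position: [0.5462, -0.0463, 0.1655]
ee_rot: [-1.204, -1.216, 1.217]
force: [-1.9, -2.5, 1.9]
width: 0.469
```

```bash
python3 look.py w19;python3 - <<'E'
from tilt2 import *
im=cv2.imread("pics/w19.png");crop(im,250,190,140,130,5,"pics/w19c.png")
E
```

```text
27.425 [ 0.5462 -0.0463  0.1655] [-1.94 -2.47  1.92] 0.4688699618982263 [-0.459  0.411  0.608  1.875 -0.285  0.943  1.86 ]
[[-9.8e-03 -5.0e-04 -1.0e+00]
 [ 1.0e+00 -2.0e-04 -9.8e-03]
 [-2.0e-04 -1.0e+00  5.0e-04]]
```

View pics/w19c.png

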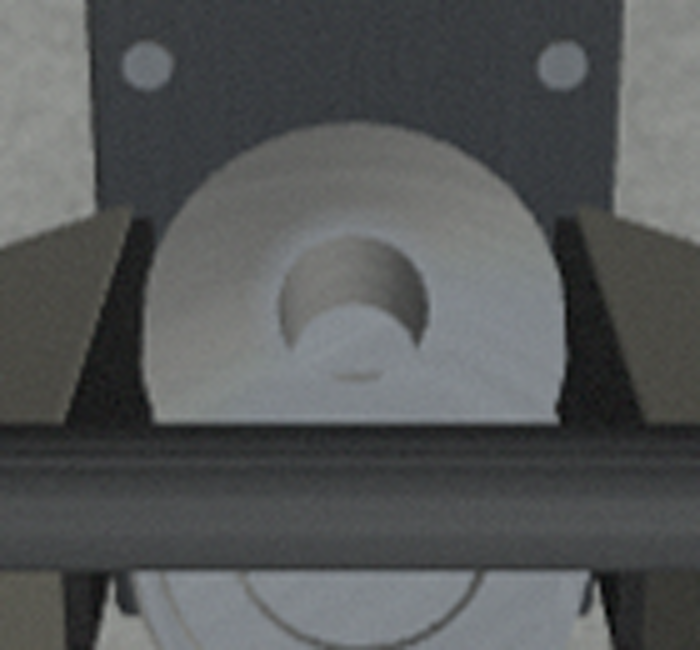

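Emit:
send_rows(steps=[[0.25, 0, -0.4, 0.33, 0], [0.25, 0, -0.84, 0.71, 0], [0.25, 0.05, -1.2, 0.2, 0], [0.25, 0.08, -1.68, -0.25, 0], [0.25, 0.08, -1.68, -0.25, 0], [0.25, 0.08, -1.68, -0.25, 0]])

```text
clock: 28.22
position: [0.5489, -0.0452, 0.1823]
ee_rot: [-1.204, -1.217, 1.217]
force: [0.4, 0.3, -0.9]
width: 0.464
```

```bash
python3 look.py w20;python3 - <<'E'
from tilt2 import *
im=cv2.imread("pics/w20.png");crop(im,250,190,140,130,5,"pics/w20c.png")
p=np.load("pics/w20.npy");c=cam("wrist",dict(position=p[:3],ee_rot=p[3:]))
print((proj(c,[.5688,-.0447,.1675])-[250,190])*5)
t=np.radians(41);a=np.array([-np.sin(t),0,np.cos(t)]);P=p[:3]+[.0028,.0011,.0054]
for s in (-.0167,-.0267): print(s,P+s*a,(proj(c,P+s*a)-[250,190])*5)
E
```

```text
28.225 [ 0.5489 -0.0452  0.1823] [ 0.41  0.32 -0.93] 0.46429922044834593 [-0.468  0.395  0.617  1.85  -0.271  0.981  1.846]
[[-1.020e-02 -2.000e-04 -9.999e-01]
 [ 9.999e-01 -1.000e-04 -1.020e-02]
 [-1.000e-04 -1.000e+00  2.000e-04]]
[348.30577949 386.06607527]
-0.0167 [ 0.56270345 -0.04410333  0.17510154] [353.77303351 371.99991567]
-0.0267 [ 0.56926404 -0.04410333  0.16755444] [353.20279227 389.76704078]
```

View pics/w20c.png

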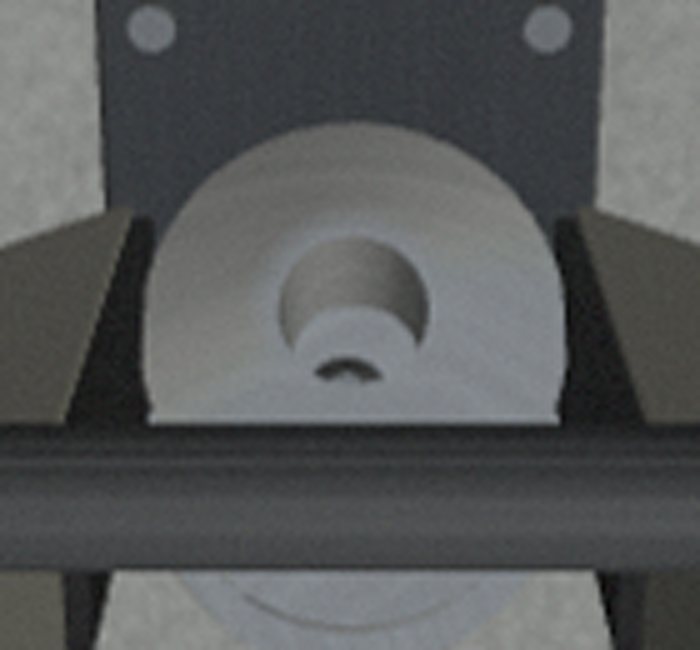

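Emit:
send_rows(steps=[[0.25, 0, 0.46, -0.39, 0], [0.25, 0, 0.92, -0.77, 0], [0.25, 0, 1.38, -1.16, 0], [0.25, 0, 1.84, -1.54, 0], [0.25, 0, 2.3, -1.93, 0], [0.25, 0, 2.65, -2.22, 0], [0.25, 0, 2.83, -2.38, 0], [0.25, 0, 2.83, -2.38, 0]])

```text
clock: 29.28
position: [0.5728, -0.045, 0.154]
ee_rot: [-1.204, -1.217, 1.217]
force: [-1.1, -0.7, -0.6]
width: 0.467
```

```bash
python3 look.py w21;python3 - <<'E'
from tilt2 import *
im=cv2.imread("pics/w21.png");crop(im,250,190,140,130,5,"pics/w21c.png")
E
```

```text
29.275 [ 0.5728 -0.045   0.154 ] [-1.1  -0.71 -0.65] 0.466824710660306 [-0.434  0.466  0.593  1.824 -0.314  0.947  1.876]
[[-1.010e-02 -1.000e-04 -9.999e-01]
 [ 9.999e-01 -0.000e+00 -1.010e-02]
 [-0.000e+00 -1.000e+00  1.000e-04]]
```

View pics/w21c.png

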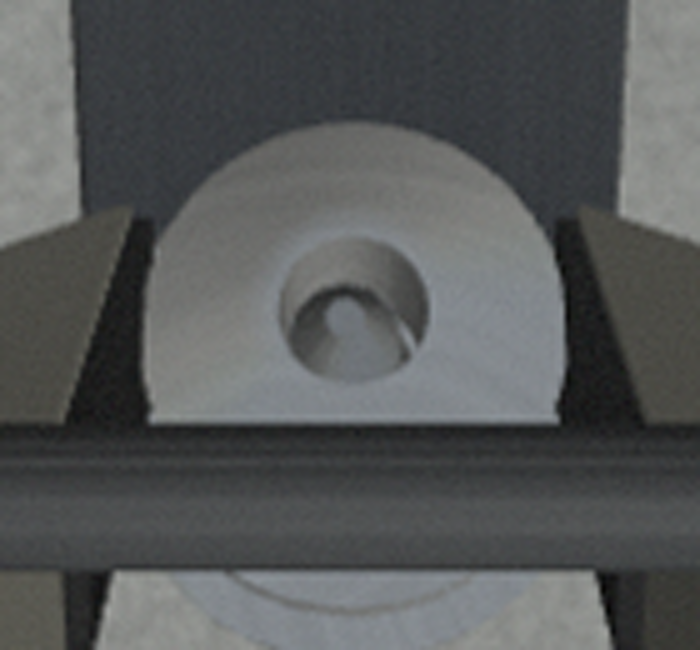

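Emit:
send_rows(steps=[[0.25, -0.05, 0.18, -0.09, 0], [0.25, -0.05, 0.34, -0.22, 0], [0.25, -0.05, 0.49, -0.35, 0], [0.25, -0.05, 0.49, -0.35, 0]], squeeze=12)

```text
clock: 29.82
position: [0.5763, -0.0454, 0.1491]
ee_rot: [-1.204, -1.216, 1.217]
force: [1.2, -0.4, -1.0]
width: 0.466
```

Emit:
send_rows(steps=[[0.25, 0, 0.08, -0.06, 0], [0.25, 0, 0.15, -0.13, 0], [0.25, 0, 0.15, -0.13, 0]], squeeze=20)

```text
clock: 30.2
position: [0.5774, -0.0455, 0.1478]
ee_rot: [-1.204, -1.216, 1.217]
force: [-1.8, -0.2, 3.2]
width: 0.468
```

Emit:
send_rows(steps=[[0.25, 0, 0.08, -0.06, 0], [0.25, 0, 0.14, -0.12, 0], [0.25, 0, 0.14, -0.12, 0], [0.25, 0, 0.14, -0.12, 0]])

```text
clock: 30.7
position: [0.5783, -0.0456, 0.1467]
ee_rot: [-1.204, -1.216, 1.216]
force: [-5.5, -0.3, 8.8]
width: 0.469
```

```bash
python3 look.py w22;python3 - <<'E'
from tilt2 import *
im=cv2.imread("pics/w22.png");crop(im,250,190,140,130,5,"pics/w22c.png")
E
```

```text
30.7 [ 0.5783 -0.0456  0.1467] [-5.46 -0.34  8.75] 0.4685191220166372 [-0.425  0.484  0.586  1.817 -0.325  0.939  1.884]
[[-9.8e-03 -6.0e-04 -1.0e+00]
 [ 1.0e+00  4.0e-04 -9.8e-03]
 [ 4.0e-04 -1.0e+00  6.0e-04]]
```

View pics/w22c.png

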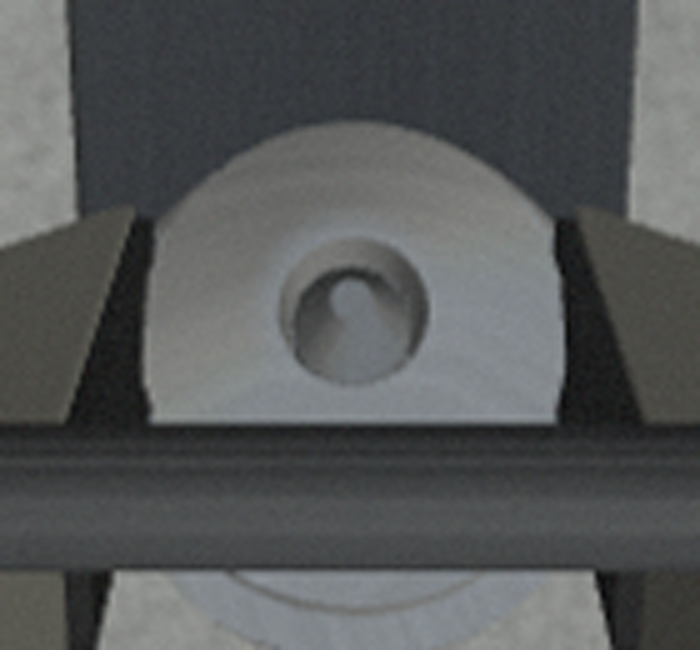

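Emit:
send_rows(steps=[[0.25, 0, 0, 0, 0], [1, 0, 0, 0, 0], [1, 0, 0, 0, 0], [1, 0, 0, 0, 0], [1, 0, 0, 0, 0], [1, 0, -3, 0, 0], [1, 0, -8, 0, 0], [1, 0, -12, 0, 0], [1, 0, -12, 0, 0], [1, 0, -12, 0, 0]])

```text
clock: 32.0
position: [0.5785, -0.0451, 0.2657]
ee_rot: [-1.204, -1.217, 1.217]
force: [0.8, -0.1, -0.3]
width: 1.002
```

```bash
python3 look.py w23;python3 - <<'E'
from tilt import *
im=cv2.imread("pics/w23.png");crop(im,250,130,140,130,5,"pics/w23c.png")
crop(imaging.get_image("side"),310,180,70,70,8,"pics/side23.png")
E
```

```text
32.0 [ 0.5785 -0.0451  0.2657] [ 0.75 -0.12 -0.35] 1.002313825874261 [-0.478  0.367  0.646  1.666 -0.235  1.188  1.806]
[[-1.040e-02 -6.000e-04 -9.999e-01]
 [ 9.999e-01  3.000e-04 -1.040e-02]
 [ 3.000e-04 -1.000e+00  6.000e-04]]
```

View pics/w23c.png

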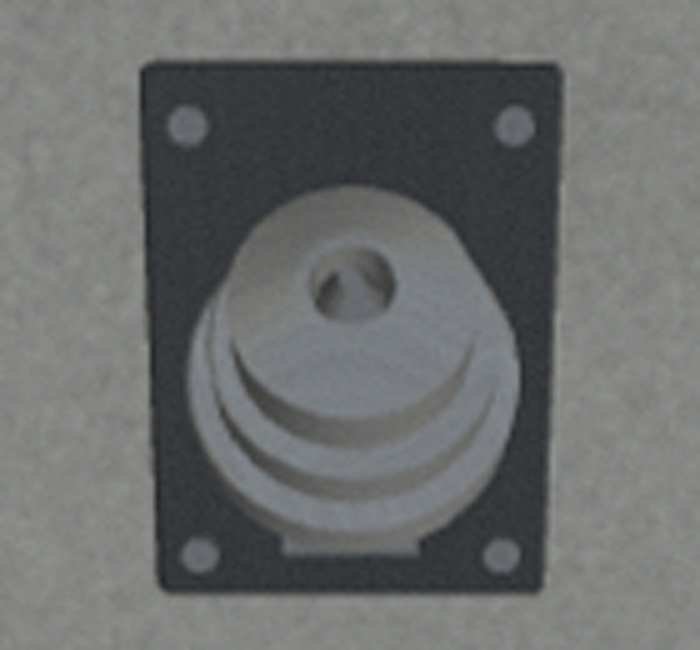

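View pics/side23.png

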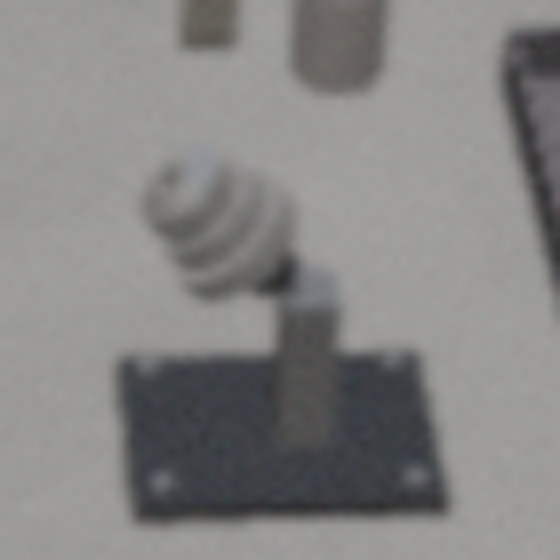

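```bash
python3 - <<'E'
from h import *
im=cv2.imread("pics/w23.png");k=5;big=cv2.resize(im[130:260,250:390],None,fx=k,fy=k,interpolation=cv2.INTER_CUBIC)
p=np.load("pics/w23.npy");c=cam("wrist",dict(position=p[:3],ee_rot=p[3:]))
t=np.radians(40);yaw=R.from_euler('z',.01).as_matrix();a=yaw@[-np.sin(t),0,np.cos(t)];y=yaw@[0,1,0];u=np.cross(y,a)
O=np.array([.6087,-.0447,.12])+a*.0008-u*.0012
for s,r,col in [(0,.032,(0,0,255)),(.016,.032,(0,0,255)),(.016,.027,(0,255,0)),(.032,.027,(0,255,0)),(.032,.022,(255,0,0)),(.048,.022,(255,0,0)),(.054,.0075,(0,255,255))]:
    q=np.array([(proj(c,O+s*a+r*(np.cos(w)*u+np.sin(w)*y))-[250,130])*k for w in np.linspace(0,6.283,120)])
    cv2.polylines(big,[q.astype(np.int32)],True,col,1)
cv2.imwrite("pics/ov23.png",big)
E
```

```text
(no output)
```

View pics/ov23.png

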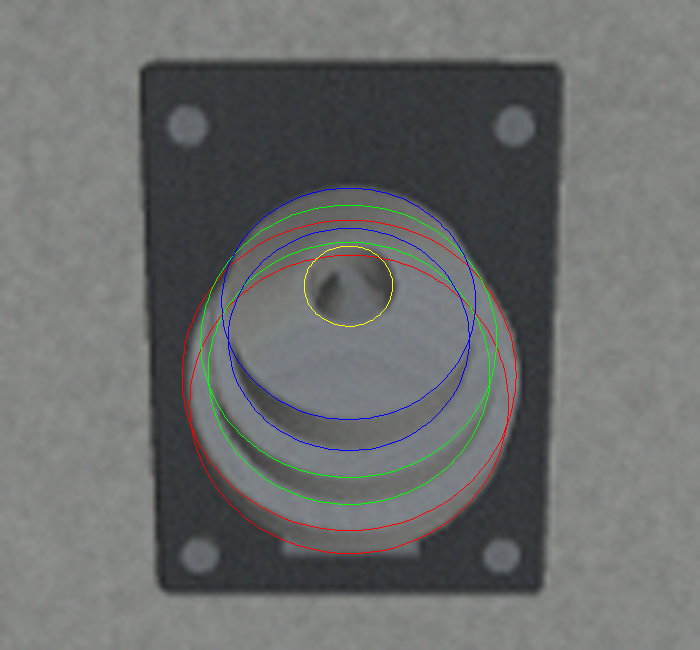

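```bash
python3 -c "
from cell import arm
print(arm.sign_off())"
```

```text
the job is handed in; nothing more can be done
None
```

All three rings are hanging on the drying hook, nested in order (seat, spacer, cone), and I handed the job in at about 32 s of the 72 s allowed. The sign-off gives no verdict, so whether it passed is not confirmed.

- **Method:** The tool only points down, so I let each ring pivot in a light grip by tipping it about 40° against the hook's free end. I then slid it down the arm by its measured axis.
- **Pressing:** I pushed each ring against the back plate before letting go. The wrist readings along the arm were about 10 N for the seat ring, 9 N for the spacer and 11 N for the cone. The highest reading I saw was about 11 N, well under the 25 N limit.
- **Nesting depth:** With the spacer and cone, contact came within about 0.3 mm of the depth worked out from the seat ring.
- **Final check:** In the last wrist picture the stack matches a drawn outline of the fully nested rings, except for about 1 mm to one side. The wrist camera showed the same sideways offset during the grasps, so I put it down to calibration, and it is within the 3 to 4 mm tolerance. The side picture agrees, and the open gripper was clear of everything.
- **Bystanders:** The arm did not go near any of them, but I did not measure their positions again at the end.

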